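# Offer up the door leaf of a loose-pin hinge

## Task

Trial-fit the loose-pin hinge on the jamb block: lower the loose hinge leaf over the block's two locating pins until it rests flush, its two knuckles overhanging the edge of the block above the plywood foot, and let go of it. Then pick up the upright piece of door, bring the single knuckle of its leaf between the two knuckles so that the three holes line up for the hinge pin, and finish while still holding the door piece there in the air, upright and still, not leaning on the jig or pressing on the seated leaf. Do not tip the door piece over, and leave the hinge pin, the screwdriver and the try square where they lie.

Things in the scene. Friction and masses are not known exactly. Their poses are not given: they have to be found in the camera images.
- jamb_jig: Fixed jig. Foot 130x130x12 mm; pale wooden jamb block, x -15 to +55, y -55 to +55, z 12 to 75 mm, its stop rising to 87 beyond x +31. In its top two steel locating pins at x +5, y -18 and +18 mm: 8 mm thick, 13 mm tall, top 5 mm tapering to 3. Origin: centre of the foot's underside; z up. Its -x side (front, roughly to the robot's left) is where knuckles overhang.
- pins_mid (a point): Point on the jamb block's top, 75 mm above the bench, midway between the two locating pins; axes as the jig's. The seated leaf's origin comes here, its axes parallel to the jig's.
- hinge_leaf: Loose steel hinge leaf, about 0.16 kg, lying flat. Origin: underside, midway between its two 11 mm through holes (x 0, y -18 and +18 mm); z up. Plate x -19 to +19, y -31 to +31 mm, 5 thick. Two knuckles along its -x side, 17 mm outside, y -31 to -14.5 and +14.5 to +31 (29 mm gap). Grip from above across its 62 mm length (y), just behind the knuckle axis, about x -25 mm; ends are flush.
- leaf_bore (a point): Middle of the gap between the loose leaf's two knuckles, on the axis of their 9.5 mm bores: leaf frame (-31, 0, +11) mm; axes as the leaf's. The bore runs along y.
- door_piece: Wooden door offcut, about 0.4 kg, standing upright: 30 mm thick (x), 130 long (y), 115 tall, groove 8 wide 10 deep along the top. Origin: centre of underside; z up. Steel leaf on its +x face (roughly to the robot's right), y -31 to +31, z 28 to 66 mm, 5 mm proud, with one knuckle below. Faces are clear above z 66 mm: grip there from above across x. When matched, its axes are parallel to the jig's.
- door_bore (a point): Middle of the 9.5 mm bore of the door piece's single knuckle (17 mm outside, 25 mm long, y -12.5 to +12.5): door frame (+26, 0, +16) mm; axes as the door's. It must come to leaf_bore with the bores (y) in line; the door's face is then 2.5 mm clear of the other knuckles, its underside 70 mm above the bench.
- hinge_pin: Bystander: loose steel hinge pin lying on the bench, 7 mm thick, about 80 mm long, tapered nose and top bent over at right angles. Origin: on the bench under the middle of its shank. Leave it.
- screwdriver: Bystander: screwdriver with a yellow handle, 182 mm long, lying on the bench to the right. Leave it.
- try_square: Bystander: try square, 100 x 128 mm, lying flat on the bench to the left. Leave it.

How it is judged:
By the outcome, as a careful person would: the job done as asked, in the order asked, and still so for the second after the job is handed in, while the arm keeps its last pose, push and grip.
It also fails if it takes over 67 s, if anything falls off the work surface, if the arm or the gripper's body presses on something with over 40 N, if the wrist force passes 120 N, or if a joint passes its speed limit or range.

## Robot

A 7-joint arm with a two-finger parallel gripper is mounted at the origin on a cart in front of the work surface, level with it; the furniture and walls round the work are solid. World frame = base frame: x ahead of the robot, y to its left, z up, the work surface at z = 0. Lengths are in m, angles in rad, forces in N, time in s.
With the tool pointing down it reaches from about 0.4 to 0.85 m from the base axis. Payload 10.4 kg.
Tool frame: the origin (TCP) lies between the finger pads; the fingertips stand manip.finger_overhang ahead of it and the grasp point (between the pads) lies 11 mm behind it (manip.finger_overhang is the distance from the TCP to the fingertips, in m); x points along the fingers, z is the direction in which the jaws open and shut, and the axes are right-handed (so a half turn about x gives the same grasp; the last joint's range is limited). The gripper opens to 85 mm and grips with 20 to 120 N. Pads are 22 mm wide; open, the fingers measure 114 mm over their backs; the gripper's body (76 mm by 85 mm) begins 54 mm behind the grasp point. The pads swing forward as they close: fully open they stand 13 mm farther back than shut.
Start: joints at [-1.189, 0.332, -0.065, 1.46, 0.022, 1.35, -0.088], TCP at [0.246, 0.575, 0.239] pointing down, gripper open.
Joint ranges: [-2.6, 2.6], [-0.5, 2.12], [-1.47, 1.34], [0.16, 2.42], [-1.27, 4.41], [0.06, 2.06], [-2.6, 2.6]. Speed limits (rad/s): [2.22, 2.22, 2.79, 2.79, 3.14, 3.14, 3.14].

## Interface

Orientations are given as a unit quaternion [x, y, z, w].
In Python, from workcell import get_obs, camera, workorder, manip gives the robot as it stands. The module is installed in compiled form; this text tells all that it offers.
- The arm moves only by the tool play_rows, never from a script. Its argument "increments" is text: rows parted by semicolons, each of 4 numbers parted by spaces: the shift along the tool's x, y, z in m, then the turn about the tool's x in rad. A call has 1 to 20 rows; each row shifts and turns the pose as measured when the row begins, along the tool's axes as they then stand; what a row does not reach is not made up. A row lasts 1/10 s, in which the tool goes at most 50 mm and 8.59 degrees, less where a joint would pass 70% of its speed; a pose out of reach is approached as far as the arm can. A call is refused whole if a number of a shift passes 0.05 or a number of a turn 0.15, either way. A call with a gripper value outside its range is refused whole. "hand" is the gripper command: -1 is fully open, 1 is shut, values between are in proportion, set as the call begins (left out, the last holds). The fingers move at their own pace and stop on an object; "squeeze" is the grip in N (left out, the last holds). Time passes only in rows, so rows that do not move let the fingers close. It gives the time, the measured TCP pose, the force and the opening at its end, in the units of the state.
- get_obs(): the state, without advancing time (a new reading comes with each control period).
- camera(name): name is "scene" or "side" or "wrist"; returns a dict with "img" (480x640x3 uint8, blue, green, red), "fov_y" (degrees; the focal length in pixels is half the picture's height over the tangent of half this angle, whatever the lens; pixels are square), "cx", "cy" (the principal point, pixels), "R" (3x3) and "t" (3): a world point X has camera coordinates R X + t; the wrist camera has in their place "tool_from_camera" (4x4, takes a point from camera to tool coordinates, whose origin is the TCP and whose axes are the tool frame's). Camera axes: x right, y down, z forward; pixel columns grow to the right and rows downward; lengths in m; the calibration is good to about 2 mm. A picture is of the moment at which its call begins: read the wrist's pose just before it. There is no depth.
- workorder.hand_in(): hands the job in, once; it reports no verdict.
The state is a dict: "clock": time; "joint_pos": joint angles; "joint_velocities": joint speeds; "tau": joint torques, N m; "position": TCP position; "ee_rot": TCP orientation; "ft_force": force on the tool from outside, world axes, zero at the start; "torque": the same for the moment, N m; "grip_width": opening from 0.0 (shut) to 1.0 (fully open).
Only numpy, scipy, OpenCV 4.12 (cv2) and the standard library are available. Lean on these libraries where they do the work, as an engineer would, in place of code of your own. Each camera call takes 0.05 s, during which the arm holds its last target.

## Working session

There is one attempt and no reset: what is moved stays moved. The work goes in short steps, Python scripts to look and compute and a tool call to move; the robot and the scene stay as the last step left them, time stands still between calls to the robot, and variables do not carry over. Pictures are saved under pics/ and viewed, and the job is handed in when it is done.

Besides the shell and the picture viewer there is one more tool, called after ">>>" in YAML: its name, and indented under it one key for each argument. play_rows: Moves the arm, as the interface text tells. Its arguments: {"type":"object","properties":{"increments":{"type":"string"},"hand":{"type":"number"},"squeeze":{"type":"number"}},"required":["increments"]}

```bash
mkdir -p pics; cat > h.py <<'E'
import numpy as np, cv2
from workcell import get_obs, camera, workorder, manip
from scipy.spatial.transform import Rotation as Rn
def grab(n,fn):
    o=get_obs(); c=camera(n); cv2.imwrite('pics/'+fn,c['img']); return o,c
E
python3 - <<'E'
from h import *
print(get_obs(), manip.finger_overhang)
for n in('scene','side','wrist'):
    o,c=grab(n,n+'0.png'); print({k:v for k,v in c.items() if k!='img'})
    np.savez(n+'0.npz',**c)
E
```

```text
{'clock': 0.0, 'joint_pos': array([-1.18856354,  0.33288738, -0.06470765,  1.46096263,  0.02157707,
        1.349885  , -0.08850727]), 'joint_velocities': array([ 0.00035393,  0.00084436, -0.00044257, -0.00077784,  0.00155217,
       -0.00151764,  0.00055748]), 'tau': array([-1.60819500e-04, -6.25446653e+01,  4.91211377e-02, -3.91598618e+01,
        1.62161922e-02,  9.93042922e-03, -3.11508643e-05]), 'position': array([0.24601351, 0.57414267, 0.23849607]), 'ee_rot': array([-0.38957226,  0.59072592,  0.38898387,  0.58988803]), 'ft_force': array([ 0.18204685,  0.3180932 , -0.16444949]), 'torque': array([-0.01606389, -0.03531128,  0.06123862]), 'grip_width': 1.0013270232838871} 0.008
{'fov_y': 42.51258196310728, 'cx': 327.7927969201211, 'cy': 225.12734541641578, 'R': array([[-0.86269835, -0.50571565,  0.00179922],
       [-0.36018795,  0.61193808, -0.70412813],
       [ 0.3549876 , -0.60809824, -0.71007066]]), 't': array([0.47944069, 0.200094  , 1.93009083])}
{'fov_y': 51.3836172894943, 'cx': 317.04924352350815, 'cy': 236.86159393003925, 'R': array([[ 0.96986379, -0.24348969, -0.00877475],
       [-0.12637789, -0.47194257, -0.87252441],
       [ 0.20830952,  0.84733876, -0.48849172]]), 't': array([-0.48454227,  0.15452771,  1.07668787])}
{'fov_y': 66.62840998931341, 'cx': 317.4404181682003, 'cy': 240.28323166448772, 'tool_from_camera': array([[-6.06364727e-04, -2.77819812e-01,  9.60633012e-01,
        -1.34307754e-01],
       [ 6.73931775e-04, -9.60633084e-01, -2.77819407e-01,
         7.04020861e-02],
       [ 9.99999589e-01,  4.78941222e-04,  7.69725617e-04,
        -5.96695863e-04],
       [ 0.00000000e+00,  0.00000000e+00,  0.00000000e+00,
         1.00000000e+00]])}
```

View pics/scene0.png

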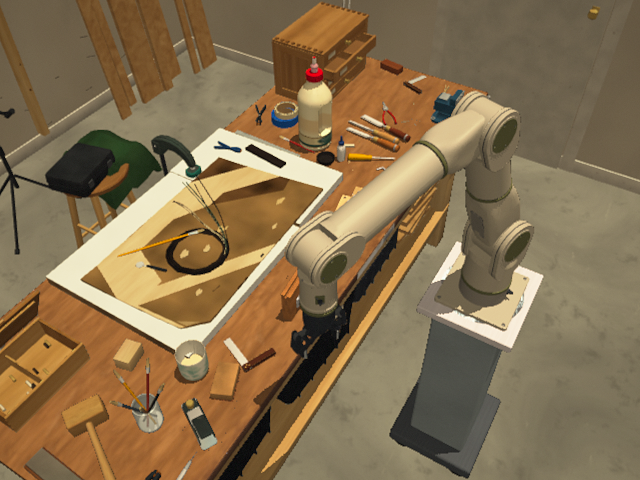

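View pics/side0.png

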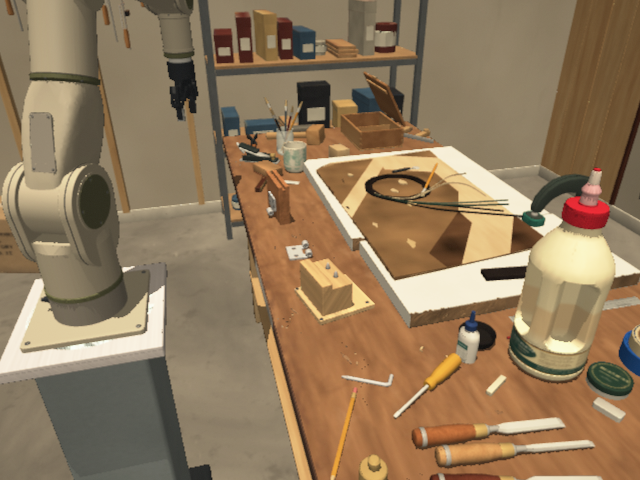

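View pics/wrist0.png

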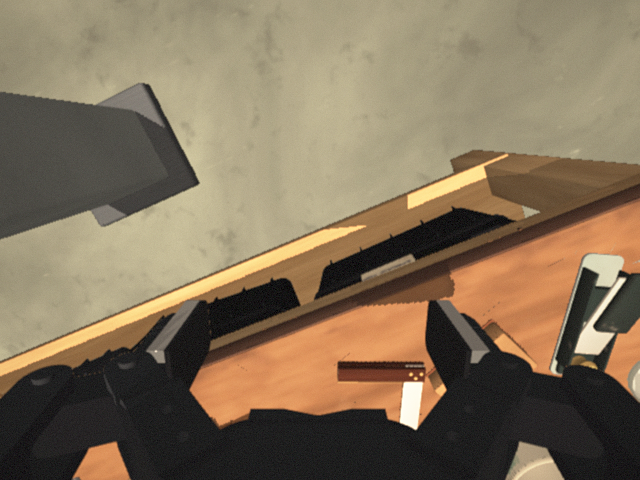

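```bash
cat >> h.py <<'E'
def ray(c,u,v,o=None):
    f=240/np.tan(np.radians(c['fov_y'])/2)
    d=np.array([(u-c['cx'])/f,(v-c['cy'])/f,1.])
    if 'R' in c: 
        return -c['R'].T@c['t'], c['R'].T@d
    T=c['tool_from_camera']; R=Rn.from_quat(o['ee_rot']).as_matrix()
    return R@T[:3,3]+o['position'], R@T[:3,:3]@d
def onz(c,u,v,z,o=None):
    p,d=ray(c,u,v,o); return p+d*(z-p[2])/d[2]
def proj(c,X,o=None):
    f=240/np.tan(np.radians(c['fov_y'])/2)
    if 'R' in c: x=c['R']@X+c['t']
    else:
        T=c['tool_from_camera']; R=Rn.from_quat(o['ee_rot']).as_matrix()
        x=T[:3,:3].T@(R.T@(np.asarray(X)-o['position'])-T[:3,3])
    return np.array([f*x[0]/x[2]+c['cx'],f*x[1]/x[2]+c['cy']])
E
python3 - <<'E'
from h import *
c=dict(np.load('side0.npz'))
im=cv2.imread('pics/side0.png')
cv2.imwrite('pics/s0c.png',cv2.resize(im[150:350,220:420],(800,600)[::1] and (600,600),interpolation=cv2.INTER_CUBIC))
for n,u,v,z in [('leaf',300,250,0),('jigtop',327,272,.08),('door',285,220,0)]: print(n,onz(c,u,v,z))
E
```

```text
leaf [0.4858836  0.12564452 0.        ]
jigtop [ 0.49443834 -0.10928852  0.08      ]
door [0.48039147 0.30135422 0.        ]
```

View pics/s0c.png

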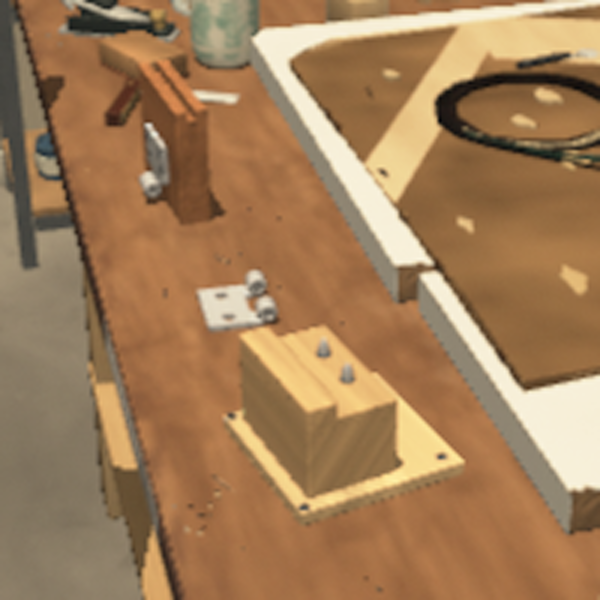

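```bash
cat >> h.py <<'E'
def togo(X,o=None):
    o=o or get_obs(); R=Rn.from_quat(o['ee_rot']).as_matrix(); return R.T@(np.asarray(X)-o['position'])
def yaw(o=None):
    o=o or get_obs(); R=Rn.from_quat(o['ee_rot']).as_matrix(); return np.degrees(np.arctan2(R[1,2],R[0,2]))
E
python3 - <<'E'
from h import *
o=get_obs(); print(Rn.from_quat(o['ee_rot']).as_matrix().round(3)); print(togo([.42,.10,.36]),yaw())
E
```

```text
[[-0.    -0.919  0.394]
 [-0.001  0.394  0.919]
 [-1.    -0.    -0.001]]
[-0.12088718 -0.34667489 -0.36754072] 66.80954438178284
```

```bash
python3 - <<'E'
from h import *
c=dict(np.load('side0.npz'))
a=onz(c,327.7,264.3,.088);b=onz(c,335.7,272.7,.088);print(a,b,np.linalg.norm(a-b),np.degrees(np.arctan2(*(a-b)[1::-1])))
# leaf corners
for p in [(197,290),(210,328),(275,318),(250,283)]: print(onz(c,220+p[0]/3,150+p[1]/3,.005))
for p in [(148,140),(187,222),(212,210)]: print(onz(c,220+p[0]/3,150+p[1]/3,.0))
E
```

```text
[ 0.50043331 -0.09273395  0.088     ] [ 0.50794604 -0.1282054   0.088     ] 0.036258307375447274 101.95831720764288
[0.45198421 0.14343059 0.005     ]
[0.45055354 0.07960462 0.005     ]
[0.50613182 0.08116617 0.005     ]
[0.49879509 0.14337171 0.005     ]
[0.4629626  0.47202254 0.        ]
[0.46843477 0.27905666 0.        ]
[0.49611847 0.29712051 0.        ]
```

>>> play_rows:
  increments: "-0.012 -0.029 -0.031 0;-0.012 -0.029 -0.031 0;-0.012 -0.029 -0.031 0;-0.012 -0.029 -0.031 0;-0.012 -0.029 -0.031 0;-0.012 -0.029 -0.031 0;-0.012 -0.029 -0.031 0;-0.012 -0.029 -0.031 0;-0.012 -0.029 -0.031 0;-0.012 -0.029 -0.031 0;-0.012 -0.029 -0.031 0;0 0 0 0;0 0 0 0"

```text
clock: 1.45
position: [0.4088, 0.1162, 0.3728]
ee_rot: [-0.389, 0.592, 0.389, 0.588]
ft_force: [-0.2, 1.3, -0.2]
grip_width: 0.998
```

```bash
python3 - <<'E'
from h import *
for n in('scene','wrist'):
    o,c=grab(n,n+'1.png'); np.savez(n+'1.npz',**c); np.savez(n+'1o.npz',**o)
print(o['position'],yaw(o))
E
```

```text
[0.40899138 0.11593295 0.37285932] 66.77093219625284
```

View pics/scene1.png

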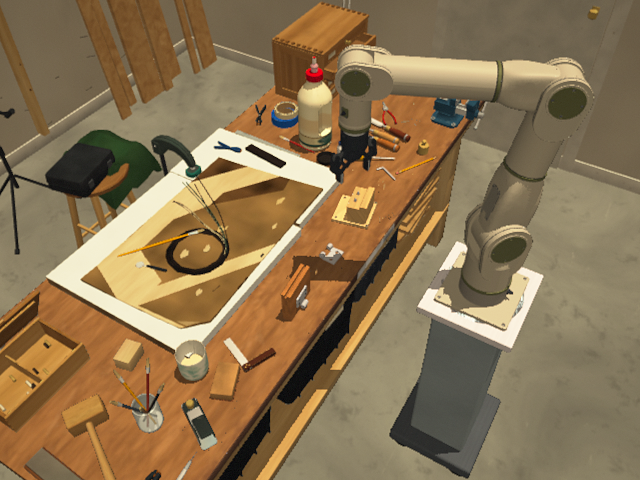

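View pics/wrist1.png

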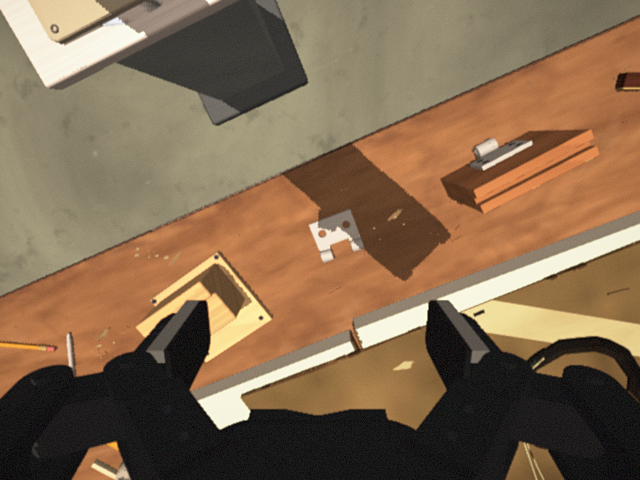

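```bash
cat >> h.py <<'E'
def plan(X,dyaw=0,n=None,smax=.04,o=None):
    "rows to X with world yaw change deg; printed"
    o=o or get_obs(); R=Rn.from_quat(o['ee_rot']).as_matrix(); p=np.array(o['position']); X=np.asarray(X)
    n=n or int(max(np.ceil(np.linalg.norm(X-p)/smax),np.ceil(abs(dyaw)/7.5)))
    rows=[];q=(X-p)/n; t=-np.radians(dyaw)/n
    for i in range(n):
        d=R.T@q; rows.append('%.4f %.4f %.4f %.3f'%(*d,t)); R=R@Rn.from_rotvec([t,0,0]).as_matrix()
    print(n,';'.join(rows))
E
python3 - <<'E'
from h import *
c=dict(np.load('wrist1.npz')); o=dict(np.load('wrist1o.npz'))
im=cv2.imread('pics/wrist1.png')
cv2.imwrite('pics/w1c.png',cv2.resize(im[190:280,280:400],(800,600),interpolation=cv2.INTER_CUBIC))
plan([.504,-.11,.20],35.2)
E
```

```text
8 0.0217 -0.0221 -0.0212 -0.077;0.0217 -0.0204 -0.0229 -0.077;0.0217 -0.0186 -0.0244 -0.077;0.0217 -0.0167 -0.0257 -0.077;0.0217 -0.0147 -0.0269 -0.077;0.0217 -0.0126 -0.0280 -0.077;0.0217 -0.0104 -0.0289 -0.077;0.0217 -0.0081 -0.0296 -0.077
```

View pics/w1c.png

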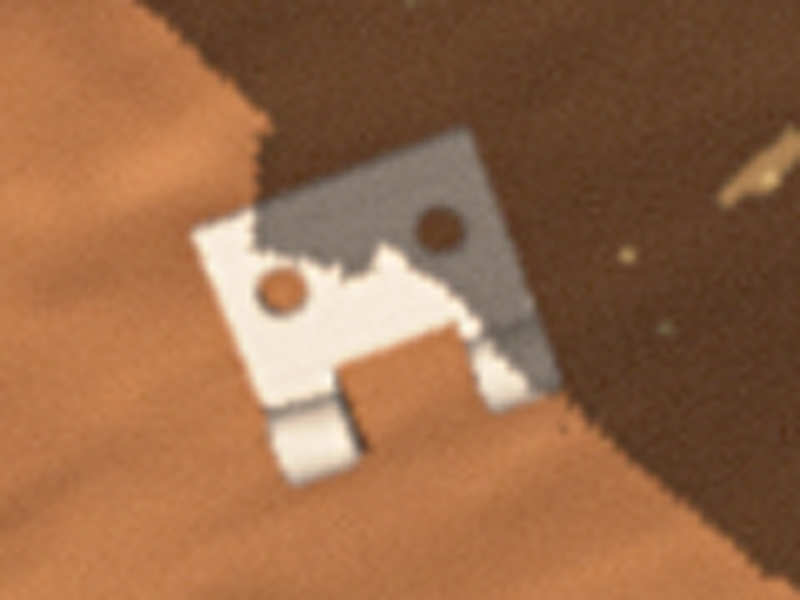

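>>> play_rows:
  increments: "0.022 -0.022 -0.021 -0.077;0.022 -0.0204 -0.023 -0.077;0.022 -0.0186 -0.0244 -0.077;0.022 -0.0167 -0.0257 -0.077;0.022 -0.0147 -0.0269 -0.077;0.022 -0.0126 -0.028 -0.077;0.022 -0.0104 -0.0289 -0.077;0.022 -0.0081 -0.0296 -0.077;0 0 0 0;0 0 0 0;0 0 0 0"

```text
clock: 2.65
position: [0.5097, -0.0995, 0.1857]
ee_rot: [-0.56, 0.433, 0.563, 0.425]
ft_force: [-0.3, 0.0, 0.1]
grip_width: 1.001
```

```bash
python3 - <<'E'
from h import *
o,c=grab('wrist','wrist2.png'); np.savez('wrist2.npz',**c); np.savez('wrist2o.npz',**o)
print(o['position'],yaw(o),o['joint_pos'],abs(o['joint_velocities']).max())
E
```

```text
[ 0.50969135 -0.099533    0.18568696] 105.19769474270026 [-0.53613351  0.15761644  0.7033623   1.83465417 -0.10088773  1.19748517
  2.03493381] 0.01972989574462891
```

View pics/wrist2.png

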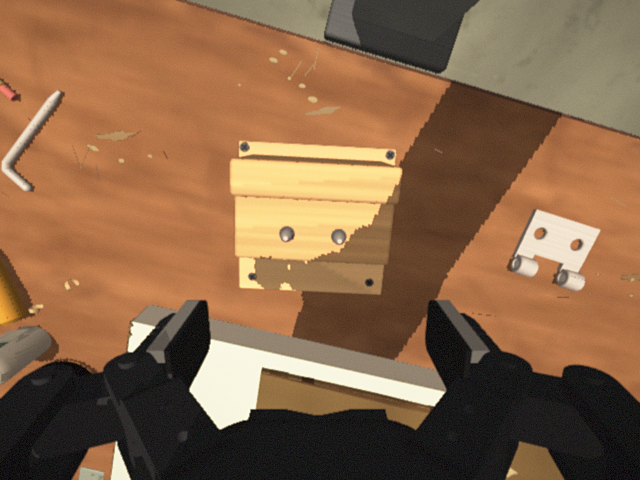

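```bash
python3 - <<'E'
from h import *
im=cv2.imread('pics/wrist2.png')
a=cv2.resize(im[215:260,265:365],(800,360),interpolation=cv2.INTER_CUBIC)
b=cv2.resize(im[200:300,500:610],None,fx=5,fy=5,interpolation=cv2.INTER_CUBIC)
cv2.imwrite('pics/w2a.png',a);cv2.imwrite('pics/w2b.png',b)
E
```

```text
(no output)
```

View pics/w2a.png

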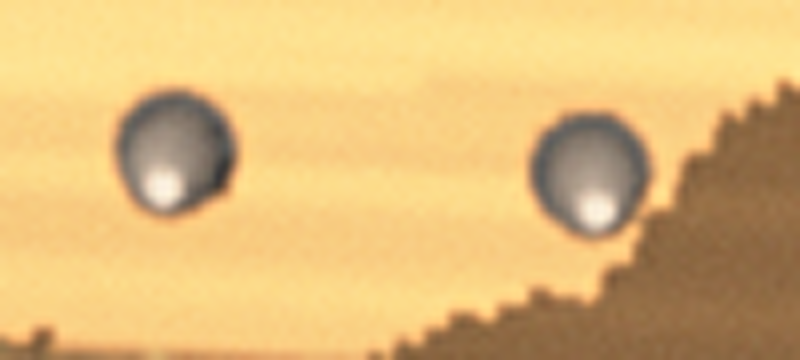

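View pics/w2b.png

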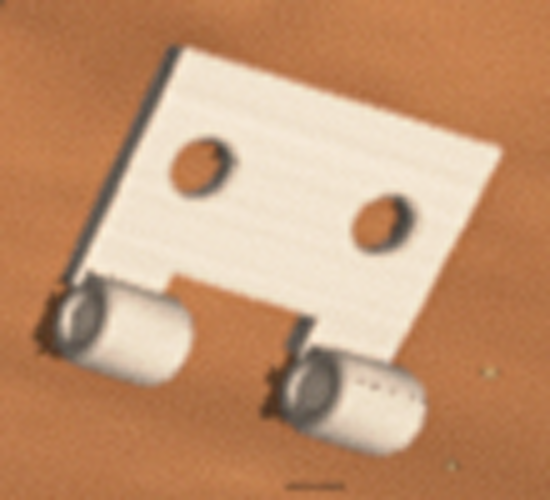

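```bash
python3 - <<'E'
from h import *
def L(n): return dict(np.load(n+'.npz')),dict(np.load(n+'o.npz'))
ang=lambda a,b:np.degrees(np.arctan2(*(a-b)[1::-1]))
c,o=L('wrist2')
for z,p,q in((.088,(285.5,238.75),(339.75,241.5)),(.083,(287.1,233.7),(338.75,236.4)),(.0755,(287.1,229.6+1.5),(338.75,232.3+1.5))):
    a=onz(c,*p,z,o);b=onz(c,*q,z,o);print(z,a,b,np.linalg.norm(a-b),ang(b,a),(a+b)/2)
P=lambda x,y:(500+x/5,200+y/5)
a=onz(c,*P(202,167),.005,o);b=onz(c,*P(384,223),.005,o);print('leaf2',a,b,np.linalg.norm(a-b),ang(b,a),(a+b)/2)
k=[onz(c,*P(*p),.005,o) for p in((178,46),(500,150))];print('corners',k,ang(k[1],k[0]),np.linalg.norm(k[0]-k[1]))
c,o=L('wrist1'); P=lambda x,y:(280+x/6.667,190+y/6.667)
a=onz(c,*P(282,292),.005,o);b=onz(c,*P(440,230),.005,o);print('leaf1',a,b,np.linalg.norm(a-b),ang(b,a),(a+b)/2)
k=[onz(c,*P(*p),.005,o) for p in((192,233),(468,130))];print('corners',k,ang(k[1],k[0]),np.linalg.norm(k[0]-k[1]))
E
```

```text
0.088 [ 0.50984651 -0.12208517  0.088     ] [ 0.50220705 -0.08697953  0.088     ] 0.035927243724336075 102.27692875530528 [ 0.50602678 -0.10453235  0.088     ]
0.083 [ 0.50758176 -0.12198811  0.083     ] [ 0.50023044 -0.08796433  0.083     ] 0.034808901355487996 102.19213894943073 [ 0.5039061  -0.10497622  0.083     ]
0.0755 [ 0.50781619 -0.12257394  0.0755    ] [ 0.50024508 -0.08754663  0.0755    ] 0.03583621580979469 102.19676903898984 [ 0.50403064 -0.10506028  0.0755    ]
leaf2 [0.46901389 0.09425309 0.005     ] [0.46998691 0.13007965 0.005     ] 0.03583977058935375 88.44428322707464 [0.4695004  0.11216637 0.005     ]
corners [array([0.44996736, 0.08104081, 0.005     ]), array([0.45221601, 0.14389917, 0.005     ])] 87.95121538328199 0.06289857411329332
leaf1 [0.47008801 0.09487755 0.005     ] [0.47071267 0.13098466 0.005     ] 0.036112515807964 89.00886117712987 [0.47040034 0.11293111 0.005     ]
corners [array([0.45066598, 0.08237809, 0.005     ]), array([0.45304423, 0.14442787, 0.005     ])] 87.80503986148794 0.062095335348788326
```

```bash
python3 - <<'E'
from h import *
plan([.488,.114,.11],-17)
E
```

```text
6 0.0125 -0.0060 0.0353 0.049;0.0125 -0.0042 0.0355 0.049;0.0125 -0.0024 0.0357 0.049;0.0125 -0.0007 0.0358 0.049;0.0125 0.0011 0.0358 0.049;0.0125 0.0029 0.0357 0.049
```

>>> play_rows:
  increments: "0 -0.006 0.0353 0.049;0 -0.0042 0.0355 0.049;0.018 -0.0024 0.0357 0.049;0.018 -0.0007 0.0358 0.049;0.018 0.0011 0.0358 0.049;0.018 0.003 0.0357 0.049;0 0 0 0;0 0 0 0;0 0 0 0"

```text
clock: 3.6
position: [0.4879, 0.1331, 0.1188]
ee_rot: [-0.492, 0.506, 0.493, 0.51]
ft_force: [0.4, -1.1, 0.2]
grip_width: 1.003
```

```bash
python3 - <<'E'
from h import *
o,c=grab('wrist','wrist3.png'); np.savez('wrist3.npz',**c); np.savez('wrist3o.npz',**o)
print(o['position'],yaw(o),o['joint_pos'],abs(o['joint_velocities']).max())
E
```

```text
[0.48788436 0.13312594 0.11875246] 88.22895991531962 [-0.84519815  0.18350708  0.54058188  1.94532223 -0.11340428  1.03700963
  1.28529537] 0.015447311676097041
```

View pics/wrist3.png

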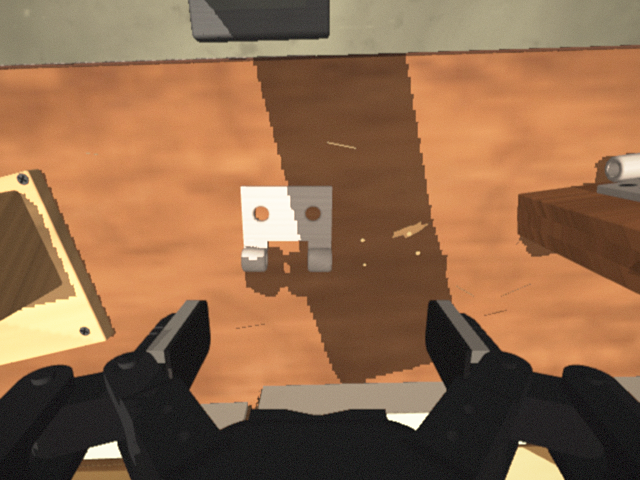

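```bash
python3 - <<'E'
from h import *
o=dict(np.load('wrist3o.npz'));c=dict(np.load('wrist3.npz'))
im=cv2.imread('pics/wrist3.png')
cv2.imwrite('pics/w3c.png',cv2.resize(im[180:280,230:345],None,fx=6,fy=6,interpolation=cv2.INTER_CUBIC))
ang=lambda a,b:np.degrees(np.arctan2(*(a-b)[1::-1]))
a=onz(c,260.7,213.5,.005,o);b=onz(c,313,213.5,.005,o);print(a,b,np.linalg.norm(a-b),ang(b,a),(a+b)/2)
E
```

```text
[0.46883999 0.09455767 0.005     ] [0.46997229 0.13071915 0.005     ] 0.036179207710211006 88.20652836510764 [0.46940614 0.11263841 0.005     ]
```

View pics/w3c.png

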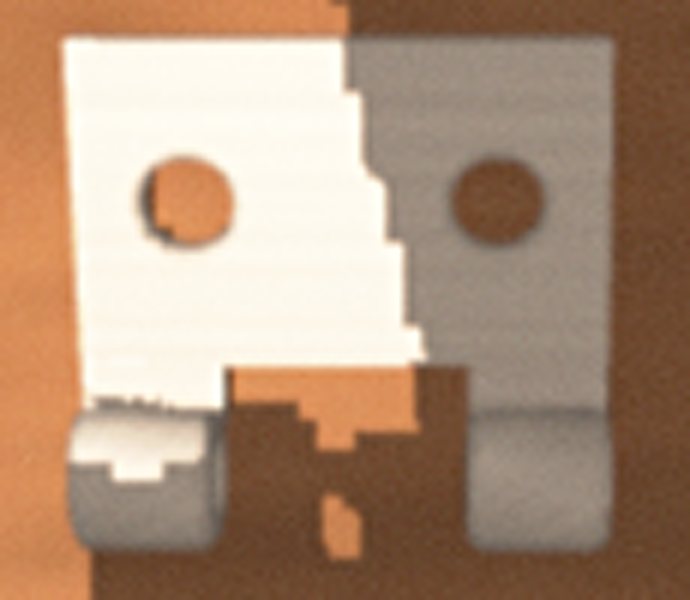

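```bash
python3 - <<'E'
from h import *
print(togo([.4944,.1118,.006]))
E
```

```text
[ 0.11285863 -0.00652709 -0.02126996]
```

>>> play_rows:
  increments: "0.025 -0.0024 -0.007 0;0.025 -0.0024 -0.007 0;0.025 -0.0024 -0.007 0;0 0 0 0;0 0 0 0"

```text
clock: 4.15
position: [0.499, 0.1085, 0.0467]
ee_rot: [-0.491, 0.504, 0.49, 0.514]
ft_force: [-0.5, -0.2, -0.7]
grip_width: 0.996
```

```bash
python3 - <<'E'
from h import *
o=get_obs();print(togo([.4944,.1118,.006]),yaw(o)); R=Rn.from_quat(o['ee_rot']).as_matrix(); print(R.round(4))
E
```

```text
[0.04064    0.00511865 0.00272667] 87.87410915509034
[[ 0.0112 -0.9992  0.0371]
 [ 0.0086  0.0372  0.9993]
 [-0.9999 -0.0109  0.009 ]]
```

>>> play_rows:
  increments: "0.015 0.002 0.001 0;0.015 0.002 0.001 0;0.008 0.001 0.0005 0;0 0 0 0;0 0 0 0"

```text
clock: 4.65
position: [0.4987, 0.1132, 0.0147]
ee_rot: [-0.492, 0.501, 0.489, 0.518]
ft_force: [-0.4, 0.2, -1.0]
grip_width: 0.997
```

```bash
python3 - <<'E'
from h import *
o=get_obs();print(o['position'],togo([.4944,.1118,.006]),yaw(o)); R=Rn.from_quat(o['ee_rot']).as_matrix(); print(R.round(4)); 
E
```

```text
[0.4987171  0.11324802 0.01470936] [ 0.00860218  0.00442507 -0.0017344 ] 87.82313161177488
[[ 0.0197 -0.9991  0.038 ]
 [ 0.0134  0.0382  0.9992]
 [-0.9997 -0.0192  0.0142]]
```

>>> play_rows:
  increments: "0.008 0.0044 -0.0018 0;0 0 0 0;0 0 0 0"

```text
clock: 4.95
position: [0.4951, 0.112, 0.0077]
ee_rot: [-0.492, 0.5, 0.489, 0.519]
ft_force: [0.8, 0.6, 0.3]
grip_width: 1.0
```

```bash
cat >>h.py <<'E'
def st(X=None):
    o=get_obs(); R=Rn.from_quat(o['ee_rot']).as_matrix()
    print('p',o['position'].round(4),'yaw %.2f'%yaw(o),'tilt x',R[:2,0].round(4),'zz',R[2,2].round(4),'F',o['ft_force'].round(1),'T',o['torque'].round(2),'w %.3f'%o['grip_width'],'t %.2f'%o['clock'])
    if X is not None: print('go',togo(X,o).round(4))
    return o
E
python3 - <<'E'
from h import *
st([.4944,.1118,.006])
E
```

```text
p [0.4951 0.112  0.0077] yaw 87.83 tilt x [0.022  0.0147] zz 0.0156 F [0.8 0.6 0.3] T [-0.   -0.05 -0.08] w 1.000 t 4.95
go [ 0.0017  0.0007 -0.0002]
```

>>> play_rows:
  increments: "0.002 0.0005 0 0;0 0 0 0;0 0 0 0;0 0 0 0;0 0 0 0;0 0 0 0"
  hand: 1
  squeeze: 50

```text
clock: 5.55
position: [0.4949, 0.1121, 0.0063]
ee_rot: [-0.492, 0.5, 0.489, 0.519]
ft_force: [-0.5, -0.2, 2.1]
grip_width: 0.706
```

```bash
python3 - <<'E'
from h import *
st([.4944,.1118,.006])
o,c=grab('wrist','wrist4.png'); np.savez('wrist4.npz',**c); np.savez('wrist4o.npz',**o)
E
```

```text
p [0.4949 0.1121 0.0063] yaw 87.82 tilt x [0.0222 0.0152] zz 0.016 F [-0.5 -0.2  2.1] T [-0.09  0.16 -0.  ] w 0.706 t 5.55
go [ 0.0003  0.0005 -0.0003]
```

View pics/wrist4.png

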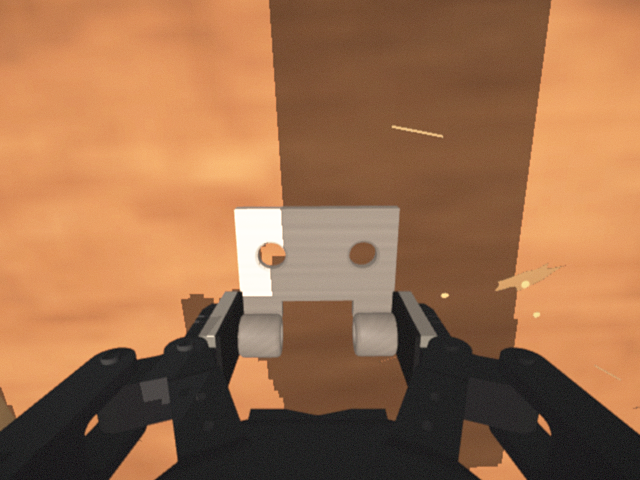

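```bash
cat >>h.py <<'E'
def L(n): return dict(np.load(n+'.npz')),dict(np.load(n+'o.npz'))
E
python3 - <<'E'
from h import *
c,o=L('wrist4')
im=cv2.imread('pics/wrist4.png')
cv2.imwrite('pics/w4c.png',cv2.resize(im[195:315,225:410],None,fx=4,fy=4,interpolation=cv2.INTER_CUBIC))
a=onz(c,271.5,255,.005,o);b=onz(c,362.5,254.3,.005,o);print(a,b,(a+b)/2,np.linalg.norm(a-b),np.degrees(np.arctan2(*(b-a)[1::-1])))
R=Rn.from_quat(o['ee_rot']).as_matrix()
print('tool',R.T@(a-o['position']),R.T@(b-o['position']))
E
```

```text
[0.46859939 0.09479598 0.005     ] [0.46983727 0.13022082 0.005     ] [0.46921833 0.1125084  0.005     ] 0.035446467606851446 87.99867681921603
tool [ 0.0004586   0.02564738 -0.01832055] [0.00102326 0.02576791 0.01712121]
```

>>> play_rows:
  increments: "-0.02 0 0 0;-0.03 0 0 0;-0.03 0 0 0;-0.03 0 0 0;-0.02 0 0 0;0 0 0 0;0 0 0 0"

```text
clock: 6.3
position: [0.4901, 0.1093, 0.1382]
ee_rot: [-0.492, 0.502, 0.489, 0.517]
ft_force: [-0.8, 0.1, -2.3]
grip_width: 0.705
```

```bash
python3 - <<'E'
from h import *
st()
o,c=grab('wrist','wrist5.png'); np.savez('wrist5.npz',**c); np.savez('wrist5o.npz',**o)
E
```

```text
p [0.4901 0.1093 0.1382] yaw 87.80 tilt x [0.0183 0.0126] zz 0.0133 F [-0.8  0.1 -2.3] T [-0.02  0.02  0.03] w 0.705 t 6.30
```

View pics/wrist5.png

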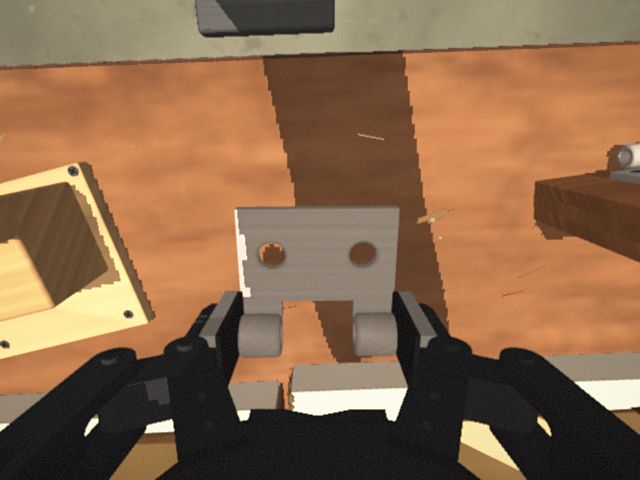

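View pics/w4c.png

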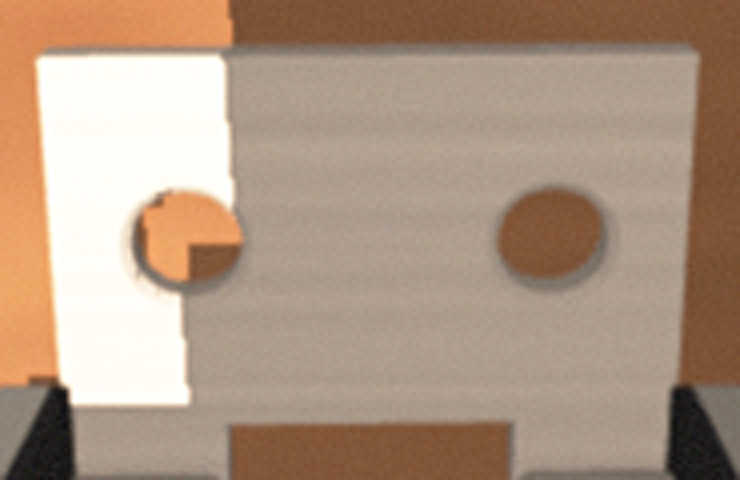

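```bash
cat >>h.py <<'E'
M=np.array([.0007,.0257,-.0006])
def tcp_for(mid,zund,dyaw,o=None):
    o=o or get_obs(); R=Rn.from_euler('z',dyaw,degrees=True).as_matrix()@Rn.from_quat(o['ee_rot']).as_matrix()
    return np.array([*mid,zund+.005])-R@M
E
python3 - <<'E'
from h import *
o=get_obs()
X=tcp_for([.505,-.1047],.115,14.3); print(X); plan(X,14.3,n=9)
E
```

```text
[ 0.52999149 -0.09874888  0.12116174]
9 0.0017 -0.0053 -0.0229 -0.028;0.0017 -0.0046 -0.0231 -0.028;0.0017 -0.0040 -0.0232 -0.028;0.0017 -0.0034 -0.0233 -0.028;0.0017 -0.0027 -0.0234 -0.028;0.0017 -0.0021 -0.0235 -0.028;0.0017 -0.0014 -0.0235 -0.028;0.0017 -0.0008 -0.0235 -0.028;0.0017 -0.0001 -0.0235 -0.028
```

>>> play_rows:
  increments: "0 -0.005 -0.023 -0.028;0 -0.0046 -0.0231 -0.028;0 -0.004 -0.0232 -0.028;0.001 -0.0034 -0.0233 -0.028;0.001 -0.0027 -0.0234 -0.028;0.002 -0.002 -0.0235 -0.028;0.002 -0.0014 -0.0235 -0.028;0.002 -0.0008 -0.0235 -0.028;0.002 0 -0.0235 -0.028;0 0 0 0;0 0 0 0"

```text
clock: 7.45
position: [0.5237, -0.1067, 0.1092]
ee_rot: [-0.551, 0.44, 0.555, 0.441]
ft_force: [-0.4, 0.4, -2.6]
grip_width: 0.707
```

```bash
python3 - <<'E'
from h import *
o=st(); y=yaw(); print('go',togo(tcp_for([.505,-.1047],.115,0)),102.2-y)
o,c=grab('wrist','wrist6.png'); np.savez('wrist6.npz',**c); np.savez('wrist6o.npz',**o)
o,c=grab('side','side6.png'); np.savez('side6.npz',**c)
im=cv2.imread('pics/side6.png'); cv2.imwrite('pics/s6c.png',cv2.resize(im[200:330,270:410],None,fx=4.5,fy=4.5,interpolation=cv2.INTER_CUBIC))
E
```

```text
p [ 0.5237 -0.1067  0.1092] yaw 102.94 tilt x [-0.0047  0.0044] zz 0.0054 F [-0.4  0.4 -2.6] T [-0.02  0.01 -0.02] w 0.707 t 7.45
go [-0.01138909 -0.00787425  0.00679587] -0.7425947185504498
```

View pics/wrist6.png

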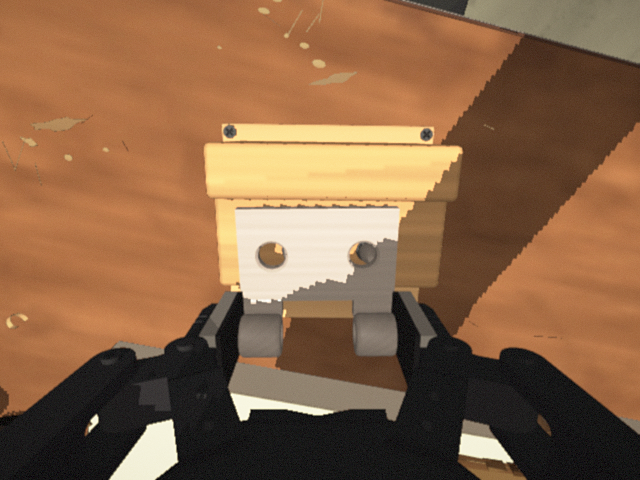

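View pics/s6c.png

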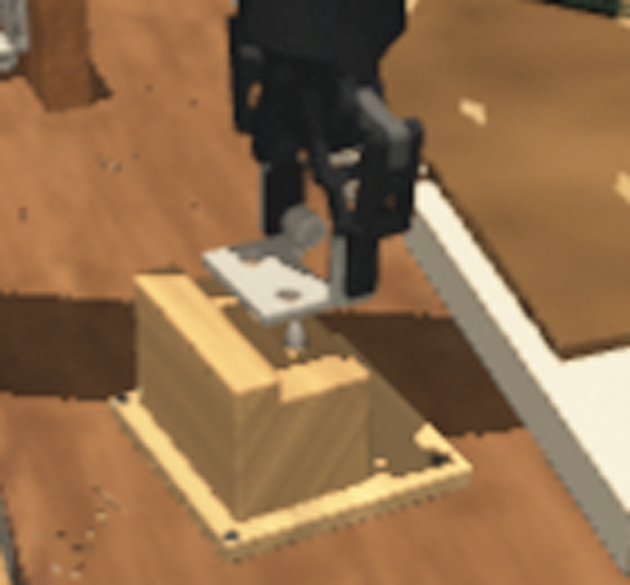

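>>> play_rows:
  increments: "-0.001 -0.0042 0.0038 0.006;-0.001 -0.004 0.0032 0.006;0 0 0 0;0 0 0 0"

```text
clock: 7.95
position: [0.5311, -0.0935, 0.1116]
ee_rot: [-0.549, 0.442, 0.554, 0.443]
ft_force: [0.0, 0.2, -2.1]
grip_width: 0.708
```

```bash
python3 - <<'E'
from h import *
o=st(); y=yaw(); print('go',togo(tcp_for([.505,-.1047],.115,0)),102.2-y)
o,c=grab('wrist','wrist7.png'); np.savez('wrist7.npz',**c); np.savez('wrist7o.npz',**o)
im=c['img']; cv2.imwrite('pics/w7c.png',cv2.resize(im[190:320,220:420],None,fx=4,fy=4,interpolation=cv2.INTER_CUBIC))
for p in ((.5089,-.1223),(.5012,-.0871)):
  print(proj(c,[*p,.088],o))
E
```

```text
p [ 0.5311 -0.0935  0.1116] yaw 102.47 tilt x [-0.0041  0.0057] zz 0.0065 F [ 0.   0.2 -2.1] T [-0.03 -0.01 -0.01] w 0.708 t 7.95
go [-0.00902244  0.00226447 -0.00463272] -0.27481860158441407
[265.95105381 234.18556887]
[346.35165662 234.28740196]
```

View pics/w7c.png

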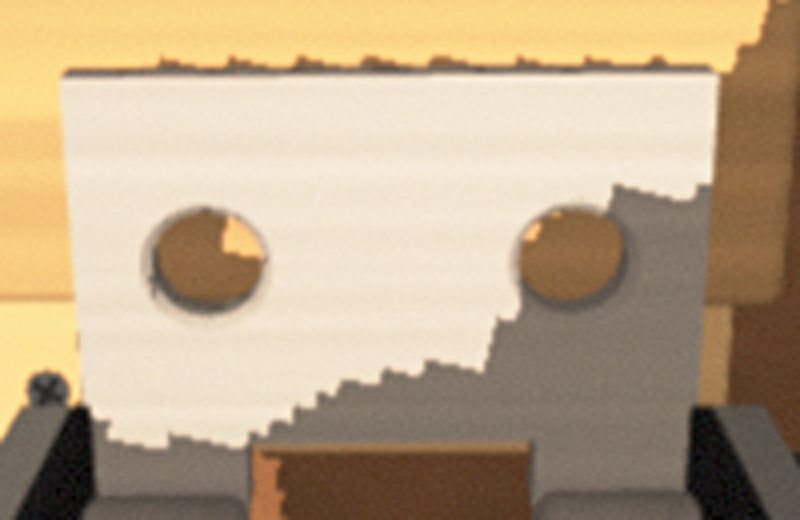

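>>> play_rows:
  increments: "0 0.0011 -0.0022 0.002;0 0.0011 -0.0022 0.002;0 0 0 0;0 0 0 0;0 0 0 0"

```text
clock: 8.5
position: [0.5296, -0.0991, 0.1118]
ee_rot: [-0.548, 0.443, 0.553, 0.445]
ft_force: [0.2, -0.1, -1.8]
grip_width: 0.706
```

```bash
python3 - <<'E'
from h import *
o=st(); y=yaw(); print('go',togo(tcp_for([.505,-.1047],.115,0)),102.2-y)
o,c=grab('side','side8.png'); np.savez('side8.npz',**c);np.savez('side8o.npz',**o)
im=c['img']; cv2.imwrite('pics/s8c.png',cv2.resize(im[225:300,290:370],None,fx=7.5,fy=7.5,interpolation=cv2.INTER_CUBIC))
E
```

```text
p [ 0.5296 -0.0991  0.1118] yaw 102.19 tilt x [-0.0038  0.0059] zz 0.0066 F [ 0.2 -0.1 -1.8] T [ 0.05 -0.04 -0.06] w 0.706 t 8.50
go [-0.00885489 -0.00041502  0.00039805] 0.013820954479072611
```

View pics/s8c.png

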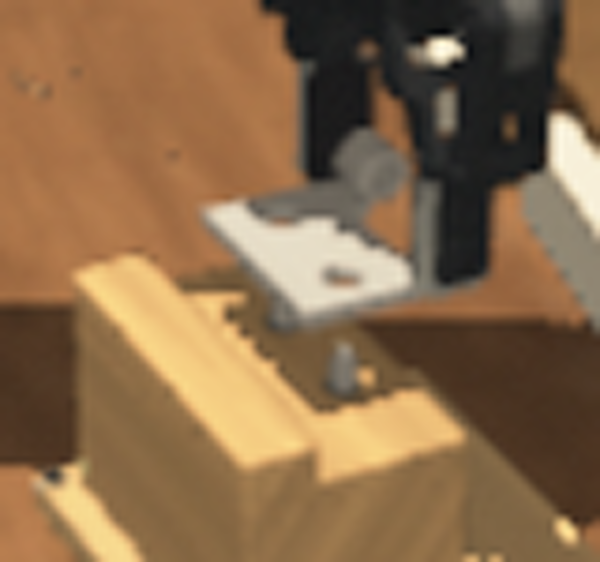

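```bash
python3 - <<'E'
from h import *
c,o=L('side8')
R=Rn.from_quat(o['ee_rot']).as_matrix()
for m in ([.0005,.0257,-.0186],[.0010,.0257,.0174]):
    h=R@np.array(m)+o['position']; q=np.array([h[0],h[1],.088]); print(h,(proj(c,h)-[290,225])*7.5,(proj(c,q)-[290,225])*7.5)
E
```

```text
[ 0.50844508 -0.12271943  0.11122508] [339.79459238 275.77067475] [339.03084658 346.93500678]
[ 0.50084415 -0.08752842  0.11096237] [279.45494932 215.9347822 ] [279.35607823 285.05767428]
```

>>> play_rows:
  increments: "0.004 -0.0002 0.0002 0;0.004 0 0 0;0.004 0 0 0;0 0 0 0;0 0 0 0"

```text
clock: 9.05
position: [0.5296, -0.0986, 0.0983]
ee_rot: [-0.548, 0.443, 0.553, 0.445]
ft_force: [-1.1, -0.1, -0.7]
grip_width: 0.708
```

```bash
python3 - <<'E'
from h import *
o=st(); y=yaw(); print('go',togo(tcp_for([.505,-.1047],.09,0)),102.2-y)
o,c=grab('side','side9.png'); np.savez('side9.npz',**c);np.savez('side9o.npz',**o)
im=c['img']; cv2.imwrite('pics/s9c.png',cv2.resize(im[225:300,290:370],None,fx=7.5,fy=7.5,interpolation=cv2.INTER_CUBIC))
o,c=grab('wrist','wrist9.png'); np.savez('wrist9.npz',**c); np.savez('wrist9o.npz',**o)
im=c['img']; cv2.imwrite('pics/w9c.png',cv2.resize(im[190:320,220:420],None,fx=4,fy=4,interpolation=cv2.INTER_CUBIC))
for p in ((.5089,-.1223),(.5012,-.0871)):
  print((proj(c,[*p,.088],o)-[220,190])*4)
E
```

```text
p [ 0.5296 -0.0986  0.0983] yaw 102.20 tilt x [-0.0045  0.0059] zz 0.0067 F [-1.1 -0.1 -0.7] T [ 0.01 -0.03 -0.01] w 0.708 t 9.05
go [ 0.0026311 -0.0004022 -0.0002345] -0.004602349060689903
[211.12152075 235.74330166]
[558.27669725 234.51973227]
```

View pics/s9c.png

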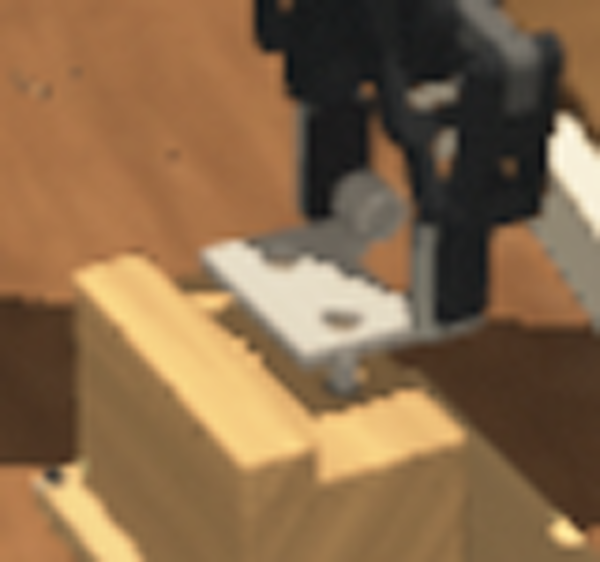

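View pics/w9c.png

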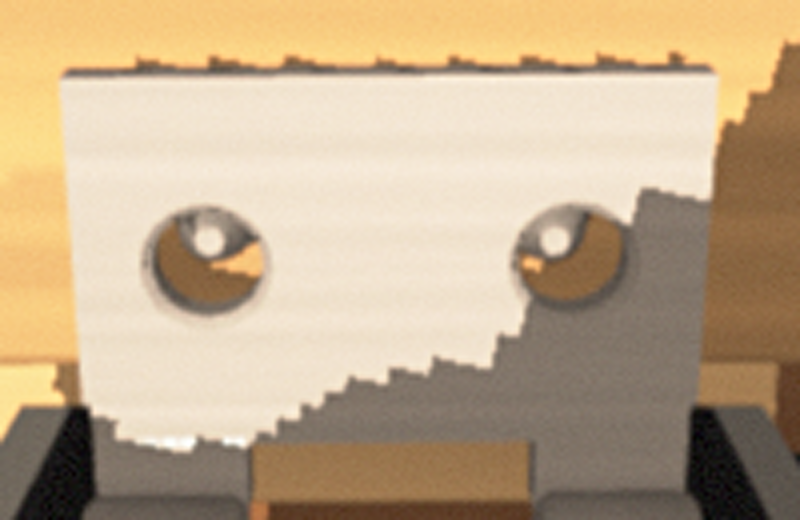

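>>> play_rows:
  increments: "0.002 -0.0005 -0.0003 0;0.002 -0.0004 -0.0002 0;0.002 0 0 0;0 0 0 0;0 0 0 0;0 0 0 0"

```text
clock: 9.75
position: [0.5309, -0.0988, 0.0921]
ee_rot: [-0.548, 0.443, 0.553, 0.445]
ft_force: [-0.3, -0.3, -1.1]
grip_width: 0.704
```

```bash
python3 - <<'E'
from h import *
o=st(); y=yaw(); print('go',togo(tcp_for([.505,-.1047],.075,0)),102.2-y)
o,c=grab('wrist','wrist10.png'); np.savez('wrist10.npz',**c); np.savez('wrist10o.npz',**o)
im=c['img']; cv2.imwrite('pics/w10c.png',cv2.resize(im[190:320,220:420],None,fx=4,fy=4,interpolation=cv2.INTER_CUBIC))
E
```

```text
p [ 0.5309 -0.0988  0.0921] yaw 102.21 tilt x [-0.0038  0.006 ] zz 0.0067 F [-0.3 -0.3 -1.1] T [0.01 0.01 0.04] w 0.704 t 9.75
go [0.01147558 0.00079665 0.00027105] -0.008365614217268558
```

View pics/w10c.png

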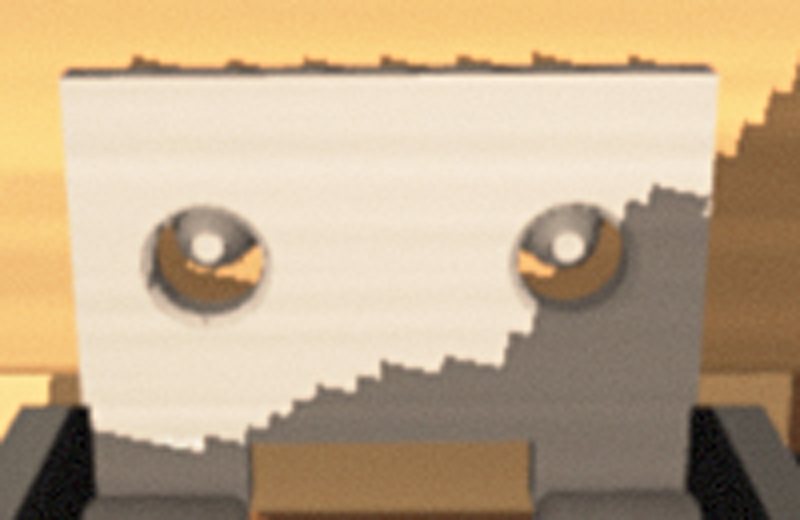

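>>> play_rows:
  increments: "0.002 0.0003 0 0;0.003 0.0003 0 0;0.003 0 0 0;0 0 0 0;0 0 0 0;0 0 0 0"

```text
clock: 10.4
position: [0.5301, -0.0989, 0.0833]
ee_rot: [-0.548, 0.443, 0.553, 0.445]
ft_force: [0.8, -0.1, -2.1]
grip_width: 0.706
```

```bash
python3 - <<'E'
from h import *
o=st(); y=yaw(); print('go',togo(tcp_for([.505,-.1047],.075,0)),102.2-y)
o,c=grab('wrist','wrist11.png'); np.savez('wrist11.npz',**c); np.savez('wrist11o.npz',**o)
im=c['img']; cv2.imwrite('pics/w11c.png',cv2.resize(im[190:320,220:420],None,fx=4,fy=4,interpolation=cv2.INTER_CUBIC))
E
```

```text
p [ 0.5301 -0.0989  0.0833] yaw 102.21 tilt x [-0.0039  0.006 ] zz 0.0067 F [ 0.8 -0.1 -2.1] T [-0.02 -0.06  0.02] w 0.706 t 10.40
go [2.67626862e-03 8.26970394e-05 1.94075469e-04] -0.010513335644262156
```

View pics/w11c.png

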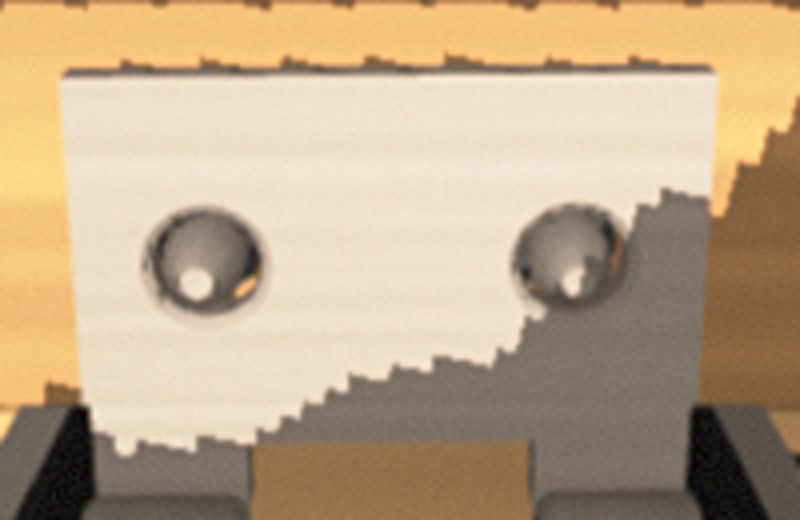

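Pins are inside both holes with clearance all round and no side force. I'll lower the last few millimetres until contact.

>>> play_rows:
  increments: "0.001 0 0 0;0.001 0 0 0;0.001 0 0 0;0.0005 0 0 0;0 0 0 0;0 0 0 0"

```text
clock: 11.05
position: [0.5305, -0.0989, 0.0814]
ee_rot: [-0.548, 0.443, 0.553, 0.445]
ft_force: [-0.6, -0.5, -0.8]
grip_width: 0.706
```

```bash
python3 - <<'E'
from h import *
o=st(); print('go',togo(tcp_for([.505,-.1047],.075,0)))
E
```

```text
p [ 0.5305 -0.0989  0.0814] yaw 102.20 tilt x [-0.0031  0.0074] zz 0.0079 F [-0.6 -0.5 -0.8] T [ 0.04 -0.    0.01] w 0.706 t 11.05
go [0.00076856 0.00046653 0.00032171]
```

>>> play_rows:
  increments: "0.001 0 0 0;0.001 0 0 0;0 0 0 0"

```text
clock: 11.35
position: [0.5307, -0.0989, 0.0812]
ee_rot: [-0.547, 0.442, 0.553, 0.446]
ft_force: [-2.5, 0.8, 1.4]
grip_width: 0.702
```

```bash
python3 - <<'E'
from h import *
o=st()
E
```

```text
p [ 0.5307 -0.0989  0.0812] yaw 102.18 tilt x [-0.0031  0.009 ] zz 0.0095 F [-2.5  0.8  1.4] T [0.06 0.39 0.02] w 0.702 t 11.35
```

>>> play_rows:
  increments: "0 0 0 0;0 0 0 0;0 0 0 0;0 0 0 0;0 0 0 0"
  hand: -1

```text
clock: 11.85
position: [0.5313, -0.099, 0.0811]
ee_rot: [-0.548, 0.442, 0.553, 0.446]
ft_force: [0.2, 0.3, 0.7]
grip_width: 1.001
```

```bash
python3 - <<'E'
from h import *
o=st()
o,c=grab('wrist','wrist12.png')
E
```

```text
p [ 0.5313 -0.099   0.0811] yaw 102.19 tilt x [-0.0019  0.0086] zz 0.0088 F [0.2 0.3 0.7] T [-0.01  0.03 -0.  ] w 1.001 t 11.85
```

View pics/wrist12.png

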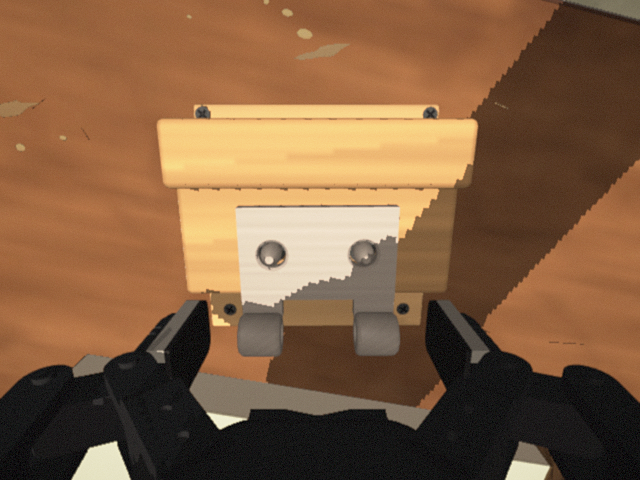

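>>> play_rows:
  increments: "-0.01 0 0 0;-0.02 0 0 0;-0.03 0 0 0;-0.03 0 0 0;-0.02 0 0 0;0 0 0 0;0 0 0 0;0 0 0 0"

```text
clock: 12.7
position: [0.5309, -0.1008, 0.1983]
ee_rot: [-0.548, 0.443, 0.552, 0.446]
ft_force: [1.0, 0.0, -0.1]
grip_width: 1.001
```

```bash
python3 - <<'E'
from h import *
o=st()
o,c=grab('wrist','wrist13.png'); np.savez('wrist13.npz',**c); np.savez('wrist13o.npz',**o)
im=c['img']; cv2.imwrite('pics/w13c.png',cv2.resize(im[190:320,240:400],None,fx=5,fy=4.6,interpolation=cv2.INTER_CUBIC))
o,c=grab('side','side13.png'); np.savez('side13.npz',**c)
im=c['img']; cv2.imwrite('pics/s13c.png',cv2.resize(im[225:325,290:380],None,fx=6,fy=6,interpolation=cv2.INTER_CUBIC))
E
```

```text
p [ 0.5309 -0.1008  0.1983] yaw 102.10 tilt x [-0.0017  0.0081] zz 0.0082 F [ 1.   0.  -0.1] T [-0.02  0.01 -0.01] w 1.001 t 12.70
```

View pics/w13c.png

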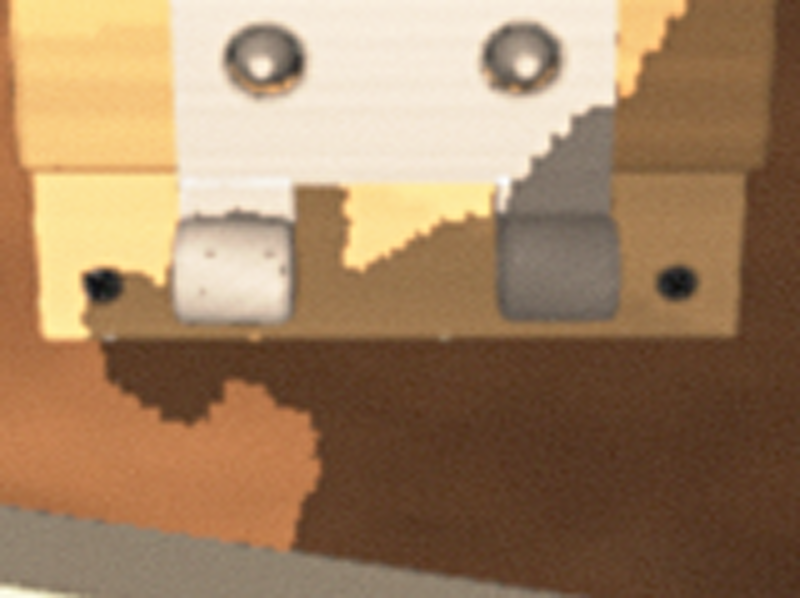

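View pics/s13c.png

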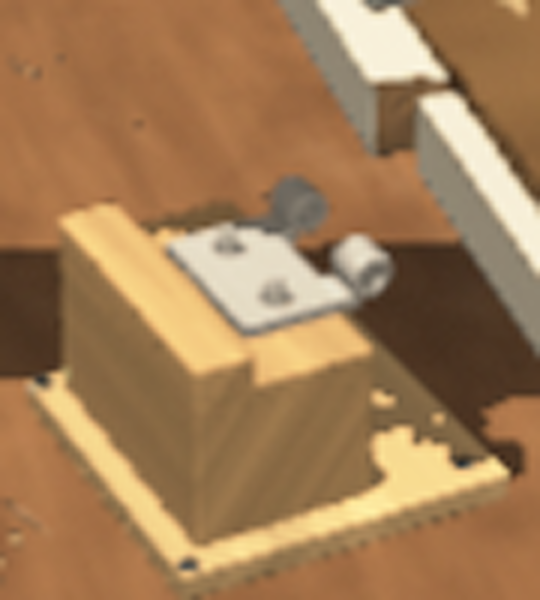

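```bash
python3 - <<'E'
from h import *
c,o=L('wrist13')
Bl=onz(c,319.3,248.3,.086,o); print('bore',Bl)
kl=onz(c,240+172/5,248.3,.086,o);kr=onz(c,240+620/5,248.3,.086,o);print(kl,kr,np.linalg.norm(kl-kr),np.degrees(np.arctan2(*(kr-kl)[1::-1])))
# pins
P=lambda x,y:(240+x/5,190+y/4.6)
a=onz(c,*P(264,68),.088,o);b=onz(c,*P(522,66),.088,o);m=(a+b)/2;print('pins',a,b,m,np.linalg.norm(a-b),np.degrees(np.arctan2(*(b-a)[1::-1])))
print('from pins',m[:2]+.031*np.array([np.cos(np.radians(12.2)),np.sin(np.radians(12.2))]))
im=cv2.imread('pics/wrist1.png'); cv2.imwrite('pics/w1d.png',cv2.resize(im[115:225,430:610],None,fx=4.4,fy=4.4,interpolation=cv2.INTER_CUBIC))
E
```

```text
bore [ 0.5368856 -0.0975658  0.086    ]
[ 0.54347866 -0.1286066   0.086     ] [ 0.53030801 -0.06659788  0.086     ] 0.06339201435821086 101.99141845980229
pins [ 0.50980898 -0.12183493  0.088     ] [ 0.50221206 -0.08768023  0.088     ] [ 0.50601052 -0.10475758  0.088     ] 0.034989377600656395 102.53997565290999
from pins [ 0.53631042 -0.09820651]
```

View pics/w1d.png

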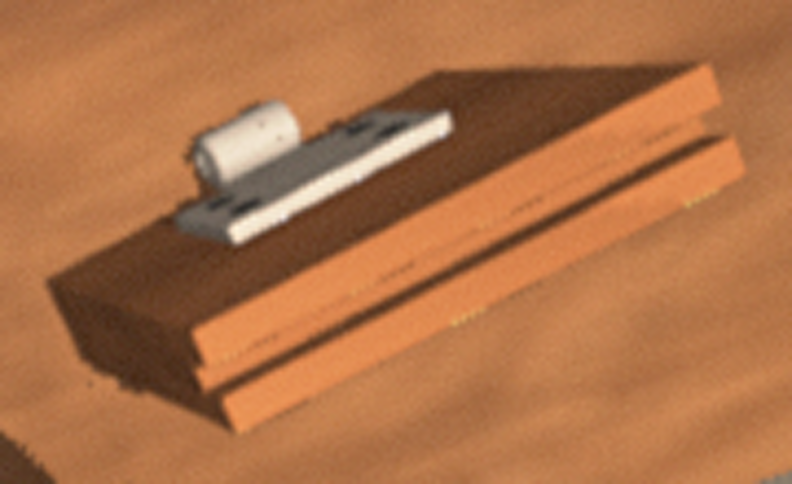

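```bash
python3 - <<'E'
from h import *
c,o=L('wrist1')
k=[onz(c,430+x/4.4,115+y/4.4,.115,o) for x,y in((192,327),(240,432),(745,178),(712,65))]
k=np.array(k);print(k, k.mean(0))
for i,j in((0,3),(1,2),(0,1),(3,2)): d=k[j]-k[i];print(np.linalg.norm(d),np.degrees(np.arctan2(d[1],d[0])))
o=st(); print(o['joint_pos'])
E
```

```text
[[0.46086718 0.27411601 0.115     ]
 [0.49070943 0.27760539 0.115     ]
 [0.47820928 0.40462794 0.115     ]
 [0.44945277 0.40268711 0.115     ]] [0.46980966 0.33975911 0.115     ]
0.12907679108790837 95.07335562928547
0.1276361305733863 95.62031916980871
0.03004556295836206 6.669183113032277
0.028821923922115102 3.8611443878979568
p [ 0.5306 -0.1007  0.1977] yaw 102.10 tilt x [-0.0027  0.0079] zz 0.0083 F [-0.5 -0.   0.6] T [-0.01 -0.04  0.05] w 0.997 t 12.80
[-0.51205513  0.19778945  0.70340922  1.77248747 -0.1432362   1.2248872
  2.01308565]
```

```bash
python3 - <<'E'
from h import *
plan([.47,.34,.24],-96.8,n=14)
E
```

```text
14 -0.0028 -0.0024 0.0317 0.121;-0.0028 0.0015 0.0318 0.121;-0.0028 0.0053 0.0314 0.121;-0.0028 0.0090 0.0305 0.121;-0.0028 0.0126 0.0292 0.121;-0.0028 0.0160 0.0275 0.121;-0.0028 0.0192 0.0253 0.121;-0.0028 0.0221 0.0228 0.121;-0.0028 0.0247 0.0200 0.121;-0.0028 0.0270 0.0169 0.121;-0.0028 0.0288 0.0135 0.121;-0.0028 0.0302 0.0099 0.121;-0.0028 0.0312 0.0062 0.121;-0.0028 0.0317 0.0024 0.121
```

>>> play_rows:
  increments: "-0.004 -0.0024 0.0317 0.121;-0.004 0.0015 0.0318 0.121;-0.004 0.0053 0.0314 0.121;-0.004 0.009 0.0305 0.121;-0.003 0.0126 0.0292 0.121;-0.003 0.016 0.0275 0.121;-0.003 0.0192 0.0253 0.121;-0.003 0.022 0.0228 0.121;-0.003 0.0247 0.02 0.121;-0.003 0.027 0.017 0.121;-0.003 0.0288 0.0135 0.121;-0.003 0.03 0.01 0.121;-0.003 0.031 0.006 0.121;-0.003 0.0317 0.0024 0.121;0 0 0 0;0 0 0 0;0 0 0 0;0 0 0 0"

```text
clock: 14.6
position: [0.4761, 0.3546, 0.2321]
ee_rot: [-0.008, 0.715, 0.003, 0.699]
ft_force: [-0.0, 0.7, 0.2]
grip_width: 1.005
```

```bash
python3 - <<'E'
from h import *
o=st(); print(o['joint_pos'])
o,c=grab('wrist','wrist14.png'); np.savez('wrist14.npz',**c); np.savez('wrist14o.npz',**o)
E
```

```text
p [0.4761 0.3546 0.2321] yaw 0.88 tilt x [-0.0228 -0.0079] zz -0.0229 F [-0.   0.7  0.2] T [-0.01  0.02  0.04] w 1.005 t 14.60
[-1.15340648  0.30488369  0.54793325  1.56452745 -0.16843174  1.34124266
 -0.56834319]
```

View pics/wrist14.png

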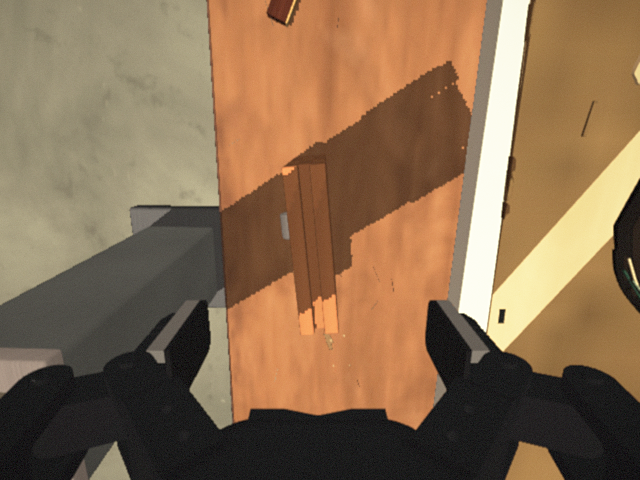

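```bash
python3 - <<'E'
from h import *
c,o=L('wrist14'); im=c['img']
cv2.imwrite('pics/w14c.png',cv2.resize(im[150:350,265:365],None,fx=3,fy=3,interpolation=cv2.INTER_CUBIC))
E
```

```text
(no output)
```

View pics/w14c.png

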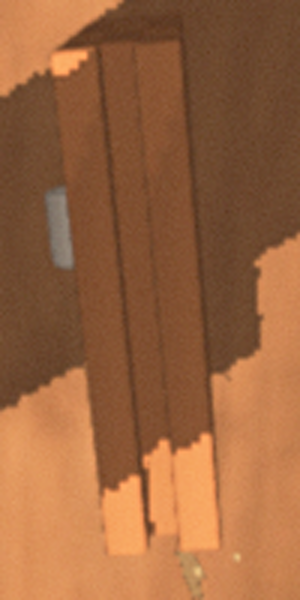

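```bash
python3 - <<'E'
from h import *
c,o=L('wrist14')
k=np.array([onz(c,265+x/3,150+y/3,.115,o) for x,y in((52,52),(181,40),(218,548),(107,553))])
print(k,k.mean(0))
for i,j in((3,0),(2,1),(0,1),(3,2)): d=k[j]-k[i];print(np.linalg.norm(d),np.degrees(np.arctan2(d[1],d[0])))
t=k.mean(0)
for z in(.155,): print(togo([t[0],t[1],z]))
E
```

```text
[[0.44883655 0.40209722 0.115     ]
 [0.47792285 0.40527887 0.115     ]
 [0.49031725 0.27686886 0.115     ]
 [0.46166534 0.27457571 0.115     ]] [0.4696855  0.33970517 0.115     ]
0.12816517925291407 95.74468452062388
0.12900679119299588 95.51322728138585
0.029259799074494563 6.242566493531735
0.028743528501547884 4.575896655279314
[ 0.07742766 -0.01410177 -0.00495123]
```

>>> play_rows:
  increments: "0 -0.007 -0.0025 -0.041;0 -0.007 -0.0025 -0.041;0 0 0 0;0.035 0 0 0;0.035 0 0 0;0 0 0 0;0 0 0 0;0 0 0 0"

```text
clock: 15.45
position: [0.4731, 0.3368, 0.1647]
ee_rot: [-0.033, 0.713, 0.031, 0.699]
ft_force: [0.6, -0.2, 0.0]
grip_width: 1.001
```

```bash
python3 - <<'E'
from h import *
o=st([.4697,.3397,.085])
E
```

```text
p [0.4731 0.3368 0.1647] yaw 5.21 tilt x [-0.0194 -0.0032] zz -0.0196 F [ 0.6 -0.2  0. ] T [-0.05 -0.09 -0.01] w 1.001 t 15.45
go [ 0.0798  0.0034 -0.0016]
```

```bash
python3 - <<'E'
from h import *
for n in(1,2,3,4,5,6,7,9,13,14):
    c,o=L('wrist%d'%n); R=Rn.from_quat(o['ee_rot']).as_matrix(); q=o['joint_pos']; print(n,o['position'].round(3),R[:2,0].round(4), 'tooltilt along y,z',(-R[2,1:]).round(4))
E
```

```text
1 [0.409 0.116 0.373] [-0.0039 -0.0041] tooltilt along y,z [-0.002   0.0053]
2 [ 0.51  -0.1    0.186] [-0.0105 -0.0062] tooltilt along y,z [-0.0118  0.0032]
3 [0.488 0.133 0.119] [0.003  0.0047] tooltilt along y,z [ 0.0028 -0.0048]
4 [0.495 0.112 0.006] [0.0222 0.0152] tooltilt along y,z [ 0.0216 -0.016 ]
5 [0.49  0.109 0.138] [0.0183 0.0126] tooltilt along y,z [ 0.0178 -0.0133]
6 [ 0.524 -0.107  0.109] [-0.0047  0.0044] tooltilt along y,z [-0.0036 -0.0054]
7 [ 0.531 -0.094  0.112] [-0.0041  0.0057] tooltilt along y,z [-0.0028 -0.0065]
9 [ 0.53  -0.099  0.098] [-0.0045  0.0059] tooltilt along y,z [-0.0031 -0.0067]
13 [ 0.531 -0.101  0.198] [-0.0017  0.0081] tooltilt along y,z [ 0.0001 -0.0082]
14 [0.476 0.355 0.232] [-0.0228 -0.0079] tooltilt along y,z [0.0075 0.0229]
```

>>> play_rows:
  increments: "0.025 0.0017 -0.0008 -0.004;0.025 0.0017 -0.0008 -0.003;0.015 0 0 0;0 0 0 0;0 0 0 0;0 0 0 0"

```text
clock: 16.05
position: [0.4748, 0.3435, 0.1074]
ee_rot: [-0.032, 0.71, 0.037, 0.703]
ft_force: [0.7, -1.2, 0.5]
grip_width: 0.998
```

```bash
python3 - <<'E'
from h import *
o=st([.4697,.3397,.085])
E
```

```text
p [0.4748 0.3435 0.1074] yaw 5.56 tilt x [-0.01    0.0063] zz -0.0093 F [ 0.7 -1.2  0.5] T [-0.02  0.    0.04] w 0.998 t 16.05
go [ 0.0224 -0.0034 -0.0052]
```

>>> play_rows:
  increments: "0.02 -0.003 -0.0045 0;0 0 0 0;0 0 0 0;0 0 0 0"

```text
clock: 16.45
position: [0.4729, 0.3417, 0.0921]
ee_rot: [-0.03, 0.708, 0.038, 0.705]
ft_force: [0.6, -0.1, 0.8]
grip_width: 1.003
```

```bash
python3 - <<'E'
from h import *
o=st([.4697,.3397,.085])
o,c=grab('side','side15.png')
im=c['img']; cv2.imwrite('pics/s15c.png',cv2.resize(im[120:260,220:360],None,fx=4,fy=4,interpolation=cv2.INTER_CUBIC))
E
```

```text
p [0.4729 0.3417 0.0921] yaw 5.52 tilt x [-0.0054  0.011 ] zz -0.0043 F [ 0.6 -0.1  0.8] T [-0.02  0.02 -0.01] w 1.003 t 16.45
go [ 0.0071 -0.0018 -0.0033]
```

View pics/s15c.png

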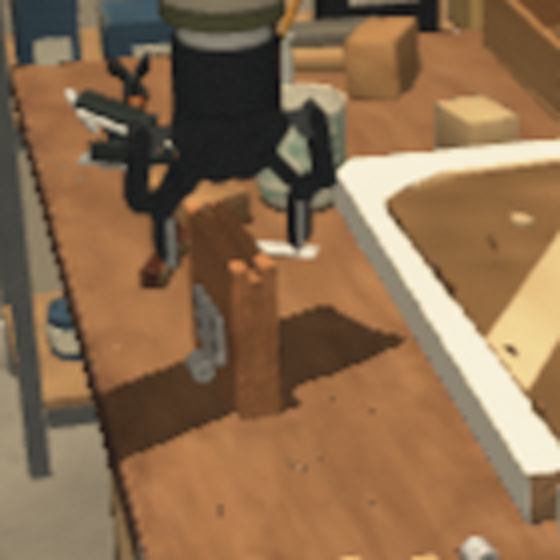

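>>> play_rows:
  increments: "0.003 -0.001 -0.0018 0;0.003 -0.0008 -0.0016 0;0 0 0 0;0 0 0 0"

```text
clock: 16.9
position: [0.4702, 0.3402, 0.0871]
ee_rot: [-0.03, 0.707, 0.039, 0.705]
ft_force: [-0.4, 0.2, 0.2]
grip_width: 1.001
```

>>> play_rows:
  increments: "0 0 0 0;0 0 0 0;0 0 0 0;0 0 0 0;0 0 0 0;0 0 0 0;0 0 0 0"
  hand: 1
  squeeze: 70

```text
clock: 17.6
position: [0.4703, 0.3403, 0.0873]
ee_rot: [-0.03, 0.707, 0.039, 0.705]
ft_force: [0.5, -0.5, -0.3]
grip_width: 0.342
```

```bash
python3 - <<'E'
from h import *
o=st([.4697,.3397,.085])
o,c=grab('wrist','wrist16.png'); np.savez('wrist16.npz',**c); np.savez('wrist16o.npz',**o)
E
```

```text
p [0.4703 0.3403 0.0873] yaw 5.53 tilt x [-0.0037  0.0128] zz -0.0024 F [ 0.5 -0.5 -0.3] T [ 0.01  0.02 -0.01] w 0.342 t 17.60
go [ 0.0023 -0.0005 -0.0006]
```

View pics/wrist16.png

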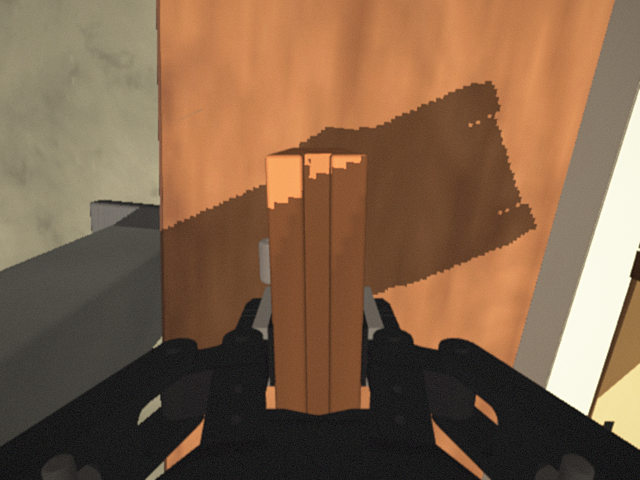

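```bash
cat >>h.py <<'E'
def door_rel():
    c,o=L('wrist16'); R=Rn.from_quat(o['ee_rot']).as_matrix(); p=o['position']
    D0=Rn.from_euler('z',185.53,degrees=True).as_matrix()
    s=np.load('doorxy.npy'); 
    d0=np.array([s[0],s[1],0.])
    return R.T@D0, R.T@(d0-p)
def door(o=None):
    o=o or get_obs(); R=Rn.from_quat(o['ee_rot']).as_matrix(); Dr,dr=door_rel(); D=R@Dr; d=R@dr+o['position']
    bore=d+D@np.array([.026,0,.016]); 
    print('door o',d.round(4),'bore',bore.round(4),'yawx %.2f'%np.degrees(np.arctan2(D[1,0],D[0,0])),'up',D[:2,2].round(4),'t %.2f'%o['clock'],'F',o['ft_force'].round(1)); return D,d,bore
E
python3 - <<'E'
from h import *
c,o=L('wrist16')
a=onz(c,267.5,154.5,.115,o);b=onz(c,366,154.5,.115,o); n=np.array([np.cos(np.radians(95.53)),np.sin(np.radians(95.53)),0]); 
m=(a+b)/2-.065*n; print(a,b,np.linalg.norm(a-b),np.degrees(np.arctan2(*(b-a)[1::-1])),m, R:=None)
# centre: jaw axis point nearest; take y-comp from mix of images
R=Rn.from_quat(o['ee_rot']).as_matrix(); print((R.T@(m-o['position'])), R.T@(np.array([.4697,.3397,.115])-o['position']))
E
```

```text
[0.44963198 0.40267778 0.115     ] [0.4777556  0.40542317 0.115     ] 0.028257308492698974 5.575468832404696 [0.46995764 0.33935299 0.115     ] None
[-0.02768562 -0.00052847 -0.00046006] [-0.02768025 -0.00015827 -0.00068304]
```

>>> play_rows:
  increments: "-0.005 0 0 0;-0.01 0 0 0;-0.015 0 0 0;-0.02 0 0 0;-0.025 0 0 0;-0.025 0 0 0;-0.02 0 0 0;-0.01 0 0 0;-0.005 0 0 0;0 0 0 0;0 0 0 0;0 0 0 0"

```text
clock: 18.85
position: [0.4696, 0.3363, 0.2317]
ee_rot: [-0.03, 0.708, 0.037, 0.704]
ft_force: [-0.4, -0.5, -4.7]
grip_width: 0.348
```

```bash
python3 - <<'E'
from h import *
o=st()
o,c=grab('wrist','wrist17.png'); np.savez('wrist17.npz',**c); np.savez('wrist17o.npz',**o)
o,c=grab('side','side17.png')
im=c['img']; cv2.imwrite('pics/s17c.png',cv2.resize(im[80:260,200:380],None,fx=3.3,fy=3.3,interpolation=cv2.INTER_CUBIC))
E
```

```text
p [0.4696 0.3363 0.2317] yaw 5.43 tilt x [-0.0056  0.0104] zz -0.0046 F [-0.4 -0.5 -4.7] T [-0.07 -0.08 -0.01] w 0.348 t 18.85
```

View pics/s17c.png

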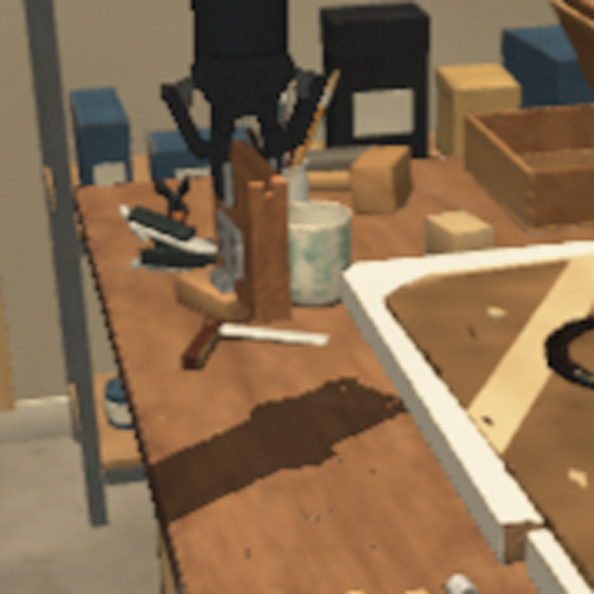

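View pics/wrist17.png

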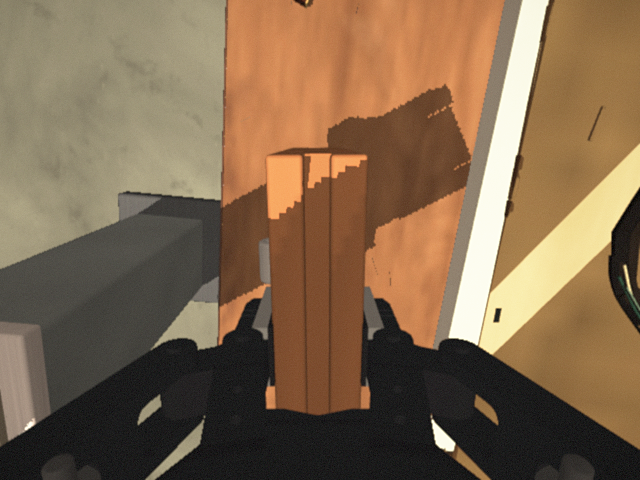

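```bash
cat >>h.py <<'E'
B=np.array([.5366,-.0973,.086]); YX=192.15
def tgt(dz=0,dx=0,o=None,untilt=False):
    "TCP shift (tool axes) & yaw change to bring the door bore to B (+dz up, dx outward)"
    o=o or get_obs(); D,d,b=door(o); dy=(YX-np.degrees(np.arctan2(D[1,0],D[0,0]))+180)%360-180
    Z=Rn.from_euler('z',dy,degrees=True).as_matrix()
    out=np.array([np.cos(np.radians(YX+180)),np.sin(np.radians(YX+180)),0])
    X=B+out*dx+[0,0,dz]-Z@(b-o['position'])
    return X,dy
E
python3 - <<'E'
from h import *
np.save('doorxy.npy',[.4704,.3396])
X,dy=tgt(.065); print(X,dy,X-get_obs()['position']); plan(X,dy,n=20)
E
```

```text
door o [0.4695 0.3354 0.1442] bore [0.4436 0.333  0.1603] yawx -174.56 up [0.0022 0.0026] t 18.95 F [-0.2 -0.2 -3.8]
[ 0.56193714 -0.09097243  0.22225796] 6.711786443003234 [ 0.09238879 -0.42730564 -0.00930623]
20 0.0002 -0.0217 0.0026 -0.006;0.0002 -0.0217 0.0024 -0.006;0.0002 -0.0217 0.0023 -0.006;0.0002 -0.0218 0.0022 -0.006;0.0002 -0.0218 0.0021 -0.006;0.0002 -0.0218 0.0019 -0.006;0.0002 -0.0218 0.0018 -0.006;0.0002 -0.0218 0.0017 -0.006;0.0002 -0.0218 0.0016 -0.006;0.0002 -0.0218 0.0014 -0.006;0.0002 -0.0218 0.0013 -0.006;0.0002 -0.0218 0.0012 -0.006;0.0002 -0.0218 0.0010 -0.006;0.0002 -0.0218 0.0009 -0.006;0.0002 -0.0218 0.0008 -0.006;0.0002 -0.0219 0.0007 -0.006;0.0002 -0.0219 0.0005 -0.006;0.0002 -0.0219 0.0004 -0.006;0.0002 -0.0219 0.0003 -0.006;0.0002 -0.0219 0.0001 -0.006
```

>>> play_rows:
  increments: "0 -0.008 0.001 -0.002;0 -0.015 0.0017 -0.005;0 -0.022 0.0025 -0.007;0 -0.025 0.0025 -0.008;0 -0.025 0.0025 -0.008;0 -0.025 0.002 -0.008;0 -0.025 0.002 -0.008;0 -0.025 0.002 -0.008;0 -0.025 0.002 -0.008;0 -0.025 0.0015 -0.008;0 -0.025 0.0015 -0.008;0 -0.025 0.0015 -0.007;0 -0.025 0.001 -0.007;0 -0.025 0.001 -0.007;0 -0.02 0.0005 -0.005;0 -0.015 0.0005 -0.004;0 -0.008 0 -0.002;0 0 0 0;0 0 0 0;0 0 0 0"

```text
clock: 20.95
position: [0.546, -0.0577, 0.2254]
ee_rot: [-0.066, 0.706, 0.073, 0.701]
ft_force: [-0.6, 0.2, -3.6]
grip_width: 0.341
```

```bash
python3 - <<'E'
from h import *
st(); X,dy=tgt(.065); print(togo(X),dy)
E
```

```text
p [ 0.546  -0.0577  0.2254] yaw 11.26 tilt x [-0.0088  0.0088] zz -0.0069 F [-0.6  0.2 -3.6] T [-0.01 -0.08 -0.03] w 0.341 t 20.95
door o [ 0.5459 -0.0587  0.1381] bore [ 0.5204 -0.0637  0.1542] yawx -168.75 up [0.0039 0.0035] t 20.95 F [-0.6  0.2 -3.6]
[ 0.00273994 -0.03572276  0.00928947] 0.8956204479598
```

>>> play_rows:
  increments: "0 -0.005 0.0013 -0.002;0 -0.008 0.002 -0.004;0 -0.009 0.002 -0.004;0 -0.008 0.002 -0.003;0 -0.005 0.0013 -0.002;0 0 0 0;0 0 0 0;0 0 0 0"

```text
clock: 21.75
position: [0.5632, -0.0914, 0.2246]
ee_rot: [-0.073, 0.706, 0.08, 0.7]
ft_force: [0.5, -0.4, -3.2]
grip_width: 0.342
```

```bash
python3 - <<'E'
from h import *
st(); X,dy=tgt(.065); print(togo(X),dy)
o,c=grab('wrist','wrist18.png'); np.savez('wrist18.npz',**c); np.savez('wrist18o.npz',**o)
o,c=grab('side','side18.png'); np.savez('side18.npz',**c); np.savez('side18o.npz',**o)
im=c['img']; cv2.imwrite('pics/s18c.png',cv2.resize(im[180:300,280:400],None,fx=5,fy=5,interpolation=cv2.INTER_CUBIC))
o,c=grab('scene','scene18.png'); np.savez('scene18.npz',**c)
im=c['img']; cv2.imwrite('pics/sc18c.png',cv2.resize(im[110:240,280:420],None,fx=5,fy=4.6,interpolation=cv2.INTER_CUBIC))
E
```

```text
p [ 0.5632 -0.0914  0.2246] yaw 12.37 tilt x [-0.0093  0.0088] zz -0.0072 F [ 0.5 -0.4 -3.2] T [-0.04 -0.04  0.01] w 0.342 t 21.75
door o [ 0.5631 -0.0924  0.1372] bore [ 0.5377 -0.0979  0.1534] yawx -167.63 up [0.0042 0.0035] t 21.75 F [ 0.5 -0.4 -3.2]
[ 0.00237549  0.00069608 -0.00094897] -0.21610606637420915
```

View pics/s18c.png

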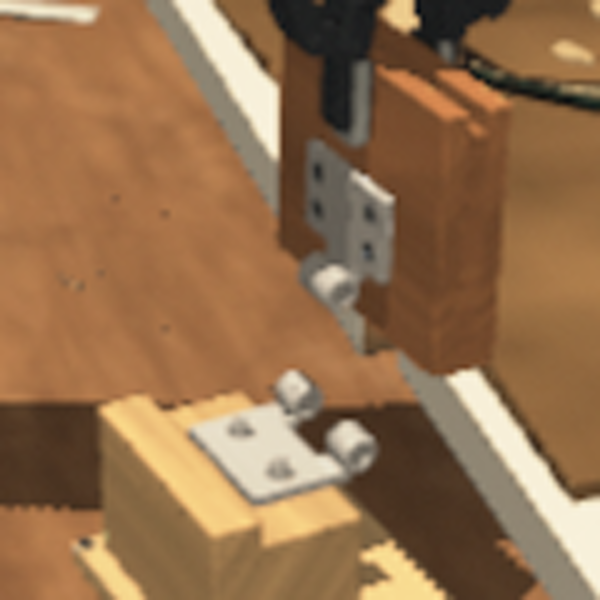

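View pics/wrist18.png

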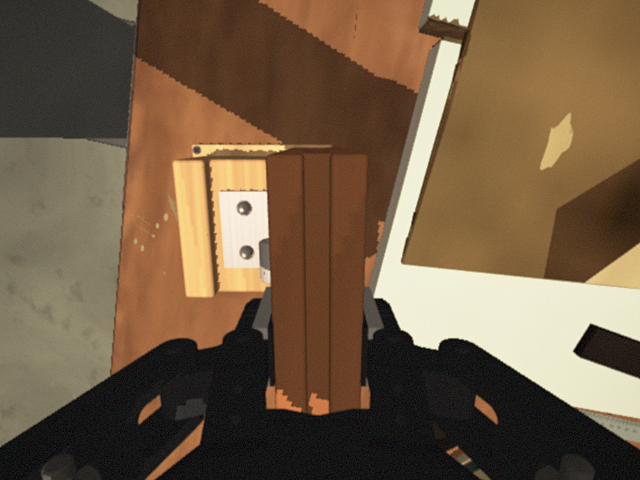

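View pics/sc18c.png

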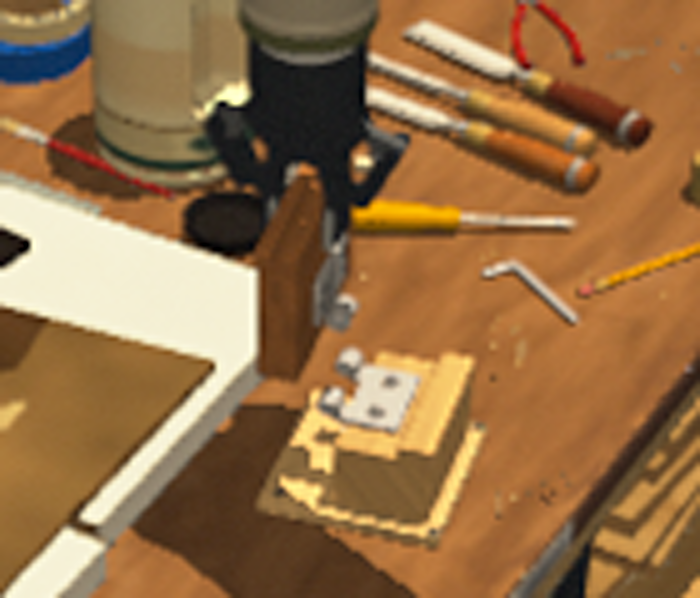

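```bash
python3 - <<'E'
from h import *
c,o=L('side18'); D,d,b=door(o); n=np.array([np.cos(np.radians(102.15)),np.sin(np.radians(102.15)),0])
f=lambda X:((proj(c,X)-[280,180])*5).round(1)
print('door near face',f(b-.0125*n)); print('leaf near face',f(B-.031*n),'far knuckle near face',f(B+.0145*n),'far end',f(B+.031*n))
print('door corner bottom near',f(d+D@[.015,.065,0]),f(d+D@[-.015,.065,0]),'top',f(d+D@[.015,.065,.115]))
im=c['img']; cv2.imwrite('pics/s18d.png',cv2.resize(im[225:280,330:365],None,fx=12,fy=11,interpolation=cv2.INTER_CUBIC))
g=lambda X:((proj(c,X)-[330,225])*[12,11]).round(1)
print(g(b-.0125*n),g(B-.031*n),g(B+.0145*n))
E
```

```text
door o [ 0.563  -0.0922  0.1372] bore [ 0.5377 -0.0977  0.1534] yawx -167.62 up [0.0042 0.0034] t 21.80 F [ 0.8 -0.2 -4. ]
door near face [343.9 294.9]
leaf near face [359.3 454.8] far knuckle near face [306.8 403.3] far end [288.6 385.4]
door corner bottom near [432.4 381.2] [496.3 363.6] top [445.5 119. ]
[225.2 153.7] [262.2 505.6] [136.4 392.2]
```

View pics/s18d.png

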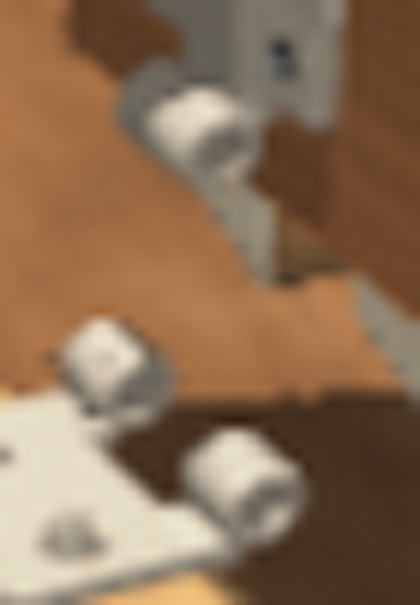

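>>> play_rows:
  increments: "0.004 0.0003 0 0.001;0.008 0.0002 0 0.002;0.009 0.0002 0 0.001;0.009 0 0 0;0.008 0 0 0;0.004 0 0 0;0 0 0 0;0 0 0 0;0 0 0 0"

```text
clock: 22.8
position: [0.562, -0.0891, 0.1779]
ee_rot: [-0.072, 0.707, 0.079, 0.7]
ft_force: [0.3, 0.4, -4.6]
grip_width: 0.346
```

```bash
python3 - <<'E'
from h import *
st(); X,dy=tgt(.0,.001); print(togo(X),dy)
o,c=grab('wrist','wrist19.png'); np.savez('wrist19.npz',**c); np.savez('wrist19o.npz',**o)
im=c['img']; cv2.imwrite('pics/w19c.png',cv2.resize(im[140:320,190:290],None,fx=4,fy=3.3,interpolation=cv2.INTER_CUBIC))
o,c=grab('side','side19.png'); np.savez('side19.npz',**c); np.savez('side19o.npz',**o)
D,d,b=door(o); n=np.array([np.cos(np.radians(102.15)),np.sin(np.radians(102.15)),0])
im=c['img']; cv2.imwrite('pics/s19d.png',cv2.resize(im[235:290,320:370],None,fx=12,fy=10.8,interpolation=cv2.INTER_CUBIC))
g=lambda X:((proj(c,X)-[320,235])*[12,10.8]).round(1)
print(g(b-.0125*n),g(B-.031*n),g(B+.0145*n))
E
```

```text
p [ 0.562  -0.0891  0.1779] yaw 12.21 tilt x [-0.0108  0.0092] zz -0.0086 F [ 0.3  0.4 -4.6] T [ 0.02 -0.07 -0.05] w 0.346 t 22.80
door o [ 0.5617 -0.09    0.0906] bore [ 0.5364 -0.0955  0.1068] yawx -167.79 up [0.0057 0.003 ] t 22.80 F [ 0.3  0.4 -4.6]
[ 0.02073955 -0.00209418  0.00097604] -0.05815485060190895
door o [ 0.5618 -0.09    0.0907] bore [ 0.5365 -0.0955  0.1069] yawx -167.79 up [0.0054 0.003 ] t 22.85 F [ 0.1  0.  -4.4]
[329.  246.7] [382.2 388.4] [256.4 277.1]
```

View pics/s19d.png

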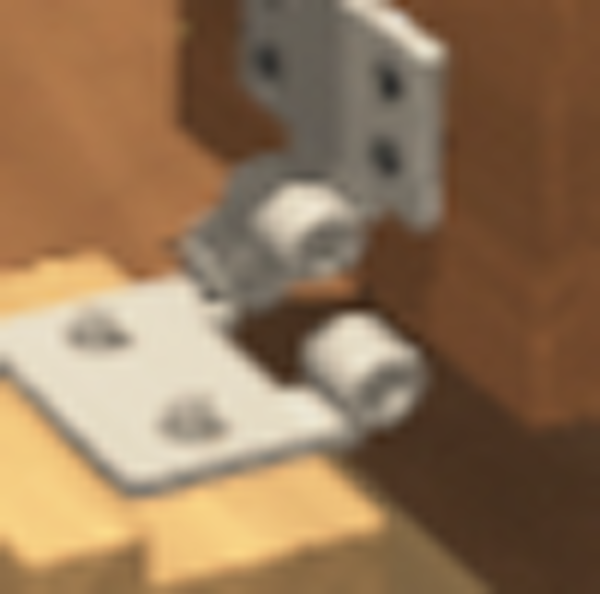

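View pics/w19c.png

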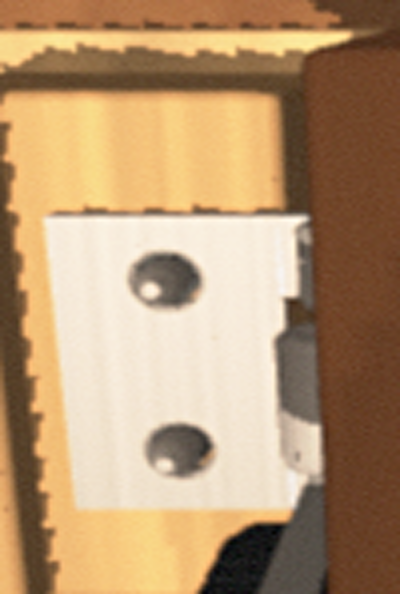

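```bash
python3 - <<'E'
from h import *
c,o=L('wrist19'); D,d,b=door(o); n=np.array([np.cos(np.radians(102.15)),np.sin(np.radians(102.15)),0]);e=np.array([n[1],-n[0],0])*-1 # toward robot (jig +x)
P=lambda x,y:(190+x/4,140+y/3.3)
g=lambda X:((proj(c,X,o)-[190,140])*[4,3.3]).round(1)
print('pred door knuckle sil ends',g(b+e*.0085+.0125*n),g(b+e*.0085-.0125*n))
print('pred leaf +y knuckle inner/outer',g(B+e*.0085+.0145*n),g(B+e*.0085+.031*n),'plate corners',g(B+[0,0,-.006]+e*.05+.031*n),g(B+[0,0,-.006]+e*.05-.031*n),'plate outer edge y-',g(B+[0,0,-.006]+e*.012-.031*n))
im=c['img']; cv2.imwrite('pics/w19d.png',cv2.resize(im[195:295,235:285],None,fx=9,fy=6,interpolation=cv2.INTER_CUBIC))
E
```

```text
door o [ 0.5617 -0.09    0.0906] bore [ 0.5364 -0.0955  0.1068] yawx -167.79 up [0.0057 0.003 ] t 22.80 F [ 0.3  0.4 -4.6]
pred door knuckle sil ends [277.3 328.8] [284.  460.4]
pred leaf +y knuckle inner/outer [296.9 299.7] [293.  215.7] plate corners [ 41.7 209.7] [ 71.7 503.1] plate outer edge y- [291.5 504. ]
```

View pics/w19d.png

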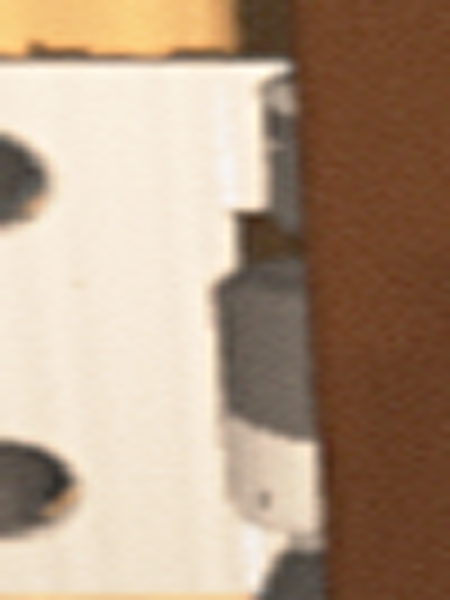

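>>> play_rows:
  increments: "0 -0.001 0.0005 0;0 -0.001 0.0005 0.001;0 0 0 0;0.002 0 0 0;0.003 0 0 0;0.002 0 0 0;0 0 0 0;0 0 0 0"

```text
clock: 23.7
position: [0.5638, -0.091, 0.1709]
ee_rot: [-0.071, 0.706, 0.078, 0.7]
ft_force: [0.6, 0.1, -3.6]
grip_width: 0.342
```

```bash
python3 - <<'E'
from h import *
st(); X,dy=tgt(.0,.001); print(togo(X),dy)
E
```

```text
p [ 0.5638 -0.091   0.1709] yaw 12.15 tilt x [-0.0096  0.0094] zz -0.0074 F [ 0.6  0.1 -3.6] T [ 0.04 -0.03  0.03] w 0.342 t 23.70
door o [ 0.5636 -0.0919  0.0835] bore [ 0.5383 -0.0973  0.0997] yawx -167.85 up [0.0045 0.0028] t 23.70 F [ 0.6  0.1 -3.6]
[ 0.01366803  0.00022201 -0.0005417 ] 0.003926758373040684
```

Aligned within about 0.6 mm; descending slowly.

>>> play_rows:
  increments: "0.001 0.0001 -0.0002 0;0.002 0 -0.0002 0;0.002 0 0 0;0.002 0 0 0;0.002 0 0 0;0.001 0 0 0;0 0 0 0;0 0 0 0"

```text
clock: 24.5
position: [0.5632, -0.0908, 0.1599]
ee_rot: [-0.071, 0.706, 0.079, 0.7]
ft_force: [0.8, 0.2, -3.2]
grip_width: 0.345
```

```bash
python3 - <<'E'
from h import *
st(); X,dy=tgt(.0,.001); print(togo(X),dy)
o,c=grab('wrist','wrist20.png'); np.savez('wrist20.npz',**c); np.savez('wrist20o.npz',**o)
im=c['img']; cv2.imwrite('pics/w20d.png',cv2.resize(im[185:295,225:285],None,fx=8,fy=5.4,interpolation=cv2.INTER_CUBIC))
o,c=grab('side','side20.png'); np.savez('side20.npz',**c); np.savez('side20o.npz',**o)
im=c['img']; cv2.imwrite('pics/s20d.png',cv2.resize(im[235:290,320:370],None,fx=12,fy=10.8,interpolation=cv2.INTER_CUBIC))
E
```

```text
p [ 0.5632 -0.0908  0.1599] yaw 12.16 tilt x [-0.0097  0.0094] zz -0.0075 F [ 0.8  0.2 -3.2] T [-0.02  0.01  0.02] w 0.345 t 24.50
door o [ 0.563  -0.0917  0.0725] bore [ 0.5377 -0.0971  0.0887] yawx -167.85 up [0.0046 0.0029] t 24.50 F [ 0.8  0.2 -3.2]
[ 2.68215835e-03  1.74376375e-05 -9.51140946e-05] -0.004759046602885064
```

View pics/s20d.png

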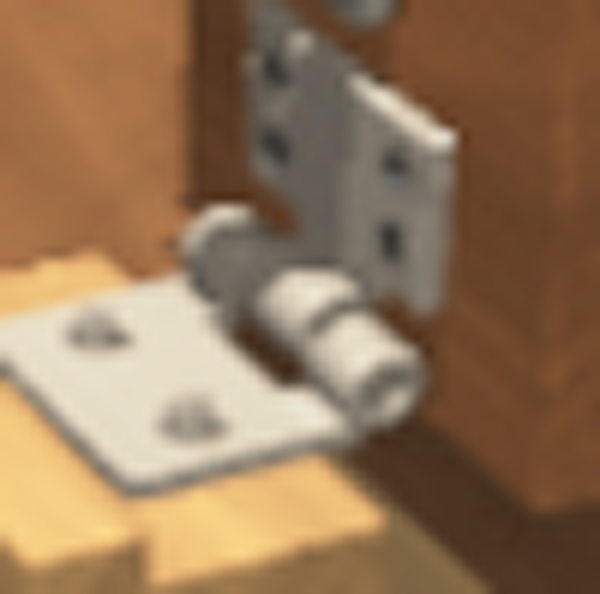

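View pics/w20d.png

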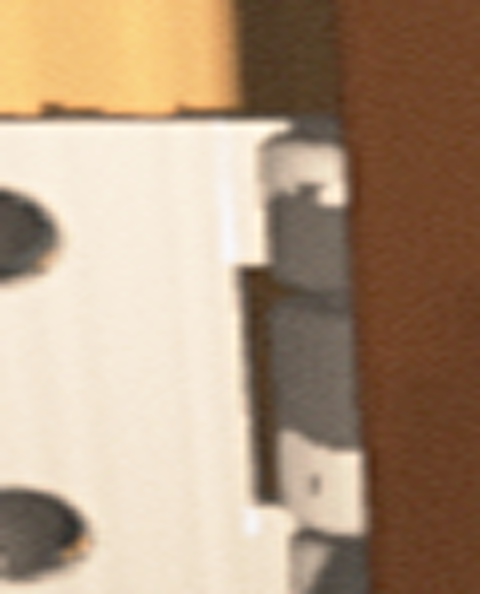

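>>> play_rows:
  increments: "0.0007 0 0 0;0.001 0 0 0;0.0008 0 0 0;0 0 0 0;0 0 0 0;0 0 0 0"

```text
clock: 25.2
position: [0.5634, -0.0908, 0.1574]
ee_rot: [-0.071, 0.706, 0.079, 0.7]
ft_force: [-0.5, -0.3, -4.2]
grip_width: 0.341
```

```bash
python3 - <<'E'
from h import *
st(); X,dy=tgt(.0,.001); print(togo(X),dy)
o,c=grab('wrist','wrist21.png'); np.savez('wrist21.npz',**c); np.savez('wrist21o.npz',**o)
D,d,b=door(o); n=np.array([np.cos(np.radians(102.15)),np.sin(np.radians(102.15)),0]);e=-np.array([n[1],-n[0],0])
g=lambda X:((proj(c,X,o)-[245,190])*[9,5.4]).round(1)
im=c['img']; cv2.imwrite('pics/w21d.png',cv2.resize(im[190:300,245:285],None,fx=9,fy=5.4,interpolation=cv2.INTER_CUBIC))
print('leaf inner ends',g(B+e*.0085+.0145*n),g(B+e*.0085-.0145*n),'door',g(b+e*.0085+.0125*n),g(b+e*.0085-.0125*n),'leaf outer',g(B+e*.0085+.031*n))
o,c=grab('side','side21.png'); np.savez('side21.npz',**c); np.savez('side21o.npz',**o)
im=c['img']; cv2.imwrite('pics/s21d.png',cv2.resize(im[245:280,330:365],None,fx=16,fy=16,interpolation=cv2.INTER_CUBIC))
E
```

```text
p [ 0.5634 -0.0908  0.1574] yaw 12.16 tilt x [-0.0093  0.0094] zz -0.0071 F [-0.5 -0.3 -4.2] T [ 0.01 -0.1   0.04] w 0.341 t 25.20
door o [ 0.5632 -0.0917  0.0701] bore [ 0.5379 -0.0971  0.0862] yawx -167.85 up [0.0042 0.0028] t 25.20 F [-0.5 -0.3 -4.2]
[ 1.88774094e-04  5.66489264e-05 -2.71055279e-04] -0.0026647943988109546
door o [ 0.5632 -0.0917  0.0701] bore [ 0.5379 -0.0971  0.0862] yawx -167.85 up [0.0042 0.0028] t 25.20 F [-0.5 -0.3 -4.2]
leaf inner ends [108.3 249.4] [126.9 499. ] door [128.7 268.2] [144.2 483.5] leaf outer [97.1 99.1]
```

View pics/s21d.png

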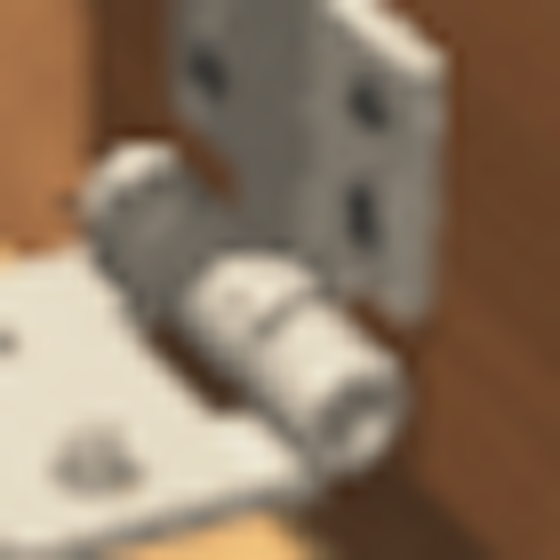

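View pics/w21d.png

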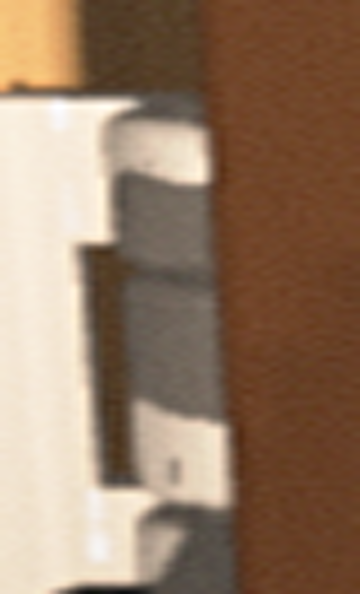

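```bash
python3 - <<'E'
from h import *
o,c=grab('scene','scene22.png'); door(); print(abs(o['joint_velocities']).max())
print(workorder.hand_in())
E
```

```text
door o [ 0.5632 -0.0916  0.0701] bore [ 0.5379 -0.0971  0.0862] yawx -167.84 up [0.0042 0.0028] t 25.35 F [-0.4  0.1 -3.4]
0.0017005017813830146
the job is handed in; nothing more can be done
None
```

View pics/scene22.png

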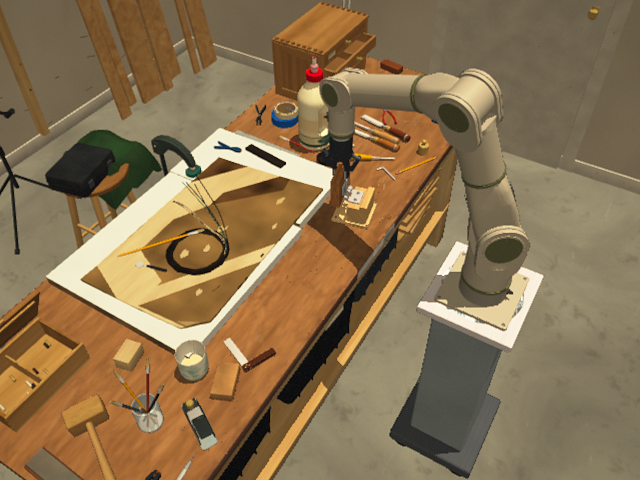

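The job is done and handed in at about 25 s. The loose leaf is seated flush on both locating pins and released, and the door piece is held in the air with its knuckle between the leaf's two knuckles.

**Last checks**
- **Bore alignment:** by the arm's readings the door bore is within about 0.4 mm of where I aimed it. In the wrist and side pictures the three knuckles run in one line with a gap at each end.
- **Door attitude:** it leans about 0.3° from upright by my calculation, and its underside is 70 mm above the bench. The arm was practically still.
- **Contact:** the wrist force was only the door's weight, about 4 N, so nothing is pressing on the leaf or jig.
- **Bystanders:** I did not touch the hinge pin, screwdriver or try square. In the last scene picture they lie where they were.

**Disagreement:** the wrist and side cameras put the leaf and door 0.8 to 1.2 mm apart from my first estimate, so I set the door 1 mm further out. The final alignment is therefore good to about 1 mm.

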